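# Make up the oil kit and the colour kit for the painting class

## Task

Make up two kits for the painting class. On the board with three recesses, the oil kit, lay the steel twin dipper in the oblong recess, stand the small capped bottle in the small round one and the open glass jar in the large round one; on the board with two recesses, the colour kit, lay the shorter of the two paint tubes that lie between the boards in the oblong recess and stand the squat lidded jar in the round one, each resting flat on the floor of its recess. Do not tip over the jars or the bottle, and leave the eraser and the longer tube where they are.

Things in the scene. Friction and masses are not known exactly. Their poses are not given: they have to be found in the camera images.
- oil_board: Pale wooden board fixed to the table, 258 x 132 x 12 mm, with three grey-lined recesses in a row, 5 mm deep (floor 7 mm over the table). Origin: centre of its underside. x along its length, y across, z up. Recess centres, all at y = 0: oblong x = -84 mm (62 mm along x, 104 mm along y), small round x = -12 mm (54 mm across), large round x = +72 mm (84 mm across).
- colour_board: Pale wooden board fixed to the table, 258 x 104 x 12 mm, with two grey-lined recesses, 5 mm deep (floor 7 mm over the table). Origin: centre of its underside. x along its length, y across, z up. Recess centres, both at y = 0: oblong x = -44 mm (142 mm along x, 62 mm along y; tube either way round), round x = +77 mm (72 mm across).
- glass_jar_centre (a point): Open-topped clear glass jar with pale contents, round, 62 mm across and 74 mm high, standing upright; grasp it across the body (62 mm) from above. Site at its centre, half-way up; z is up.
- small_bottle_centre (a point): Small dark bottle with shoulders and a narrow black cap, round, 31 mm across and 74 mm high with the cap (body about 50 mm high), standing upright; grasp the body. Site at its centre, half-way up; z is up.
- twin_dipper_centre (a point): Twin steel dipper: two little open round cups side by side on one base plate, 81 mm long (its y axis), 39 mm wide (its x axis), 22 mm high, lying flat. Grasp it across the width at the middle, where the fingers find the waist between the cups (about 32 mm wide). Site at its centre, half-way up; z is up.
- lidded_jar_centre (a point): Squat round jar with a white lid fixed on, 50 mm across and 58 mm high, standing upright; grasp it across the body (50 mm). Site at its centre, half-way up; z is up.
- short_tube_centre (a point): The shorter of the two paint tubes lying between the boards: 118 mm long (its y axis, cap towards +y, flat tail towards -y), 38 mm wide (its x axis) at the tail, 29 mm high; about 32 mm wide at the middle; lies flat on the table. Grasp it across the round body at the middle. Site at its centre, half-way up; z is up.
- long_tube_centre (a point): The longer paint tube lying between the boards, 168 mm long (its y axis, cap towards +y), 49 mm wide, 37 mm high, lying flat. Not wanted: leave it where it is. Site at its centre, half-way up; z is up.
- eraser_block_centre (a point): Eraser block in a card sleeve, 48 mm long (its y axis), 25 mm wide, 14 mm high, lying flat. Not wanted: leave it where it is. Site at its centre, half-way up; z is up.
Not all that is in view belongs to the job. What is shaped like the part that bears lidded_jar_centre but green is not meant.

How it is judged (in metres and radians):
At the end, for the whole second after the job is handed in: All five lie flat (0.06 rad) on the floor of their own recess on the right board, released and at rest, centre within 13 mm of the recess centre along each board axis and 3 mm of its resting height (2.5 mm if above); eraser and longer tube within 30 mm of where they were (x of glass_jar_centre in the frame of oil_board between 0.059 and 0.085 m and y of glass_jar_centre in the frame of oil_board between -0.013 and 0.013 m and z of glass_jar_centre in the frame of oil_board between 0.041 and 0.0465 m and angle between each of glass_jar_centre, small_bottle_centre, twin_dipper_centre, lidded_jar_centre, short_tube_centre's own z axis and vertical below 0.06 rad and linear speed of each of glass_jar, small_bottle, twin_dipper, lidded_jar, short_tube below 0.02 m/s and x of small_bottle_centre in the frame of oil_board between -0.025 and 0.001 m and y of small_bottle_centre in the frame of oil_board between -0.013 and 0.013 m and z of small_bottle_centre in the frame of oil_board between 0.041 and 0.0465 m and x of twin_dipper_centre in the frame of oil_board between -0.097 and -0.071 m and y of twin_dipper_centre in the frame of oil_board between -0.013 and 0.013 m and z of twin_dipper_centre in the frame of oil_board between 0.015 and 0.0205 m and x of lidded_jar_centre in the frame of colour_board between 0.064 and 0.09 m and y of lidded_jar_centre in the frame of colour_board between -0.013 and 0.013 m and z of lidded_jar_centre in the frame of colour_board between 0.033 and 0.0385 m and x of short_tube_centre in the frame of colour_board between -0.057 and -0.031 m and y of short_tube_centre in the frame of colour_board between -0.013 and 0.013 m and z of short_tube_centre in the frame of colour_board between 0.0185 and 0.024 m and distance of each of eraser_block_centre, long_tube_centre from where it was at the start of the episode below 0.03 m); the robot touches nothing.
It fails at once if the glass jar, the bottle or the lidded jar is tipped over (more than 0.8 rad) (angle between any of glass_jar_centre, small_bottle_centre, lidded_jar_centre's own z axis and vertical above 0.8 rad).
It fails at once if the eraser or the longer tube is moved more than 30 mm (distance of any of eraser_block_centre, long_tube_centre from where it was at the start of the episode above 0.03 m).
It also fails if it takes over 120 s, if anything falls off the work surface, if the arm or the gripper's body presses on something with over 40 N, if the wrist force passes 120 N, or if a joint passes its speed limit or range.

## Robot

A 7-joint arm with a two-finger parallel gripper is mounted at the origin on a cart in front of the work surface, level with it; the furniture and walls round the work are solid. World frame = base frame: x ahead of the robot, y to its left, z up, the work surface at z = 0. Lengths are in mm, angles in degrees, forces in N, time in s.
With the tool pointing down it reaches from about 400 to 850 mm from the base axis. Payload 4.4 kg.
Tool frame: the origin (TCP) lies midway between the tips of the shut fingers; the grasp point (between the pads) lies 19 mm behind it; z points along the fingers, x is the direction in which the jaws open and shut, and the axes are right-handed (so a half turn about z gives the same grasp; the last joint's range is limited). The gripper opens to 94 mm and grips with 3 to 60 N. Pads are 16 mm wide; open, the fingers measure 119 mm over their backs; the gripper's body (75 mm by 177 mm) begins 78 mm behind the grasp point.
Start: joints at [71.918, 36.005, 2.206, 86.941, -1.547, 57.084, -1.146], TCP at [160.715, -629.832, 205.478] pointing down, gripper open.
Joint ranges: [-175.42, 175.42], [-21.48, 121.26], [-71.46, 75.88], [10.55, 141.38], [-63.04, 243.04], [13.31, 113.54], [-168.57, 168.57]. Speed limits (degrees/s): [147.25, 147.25, 180, 180, 180, 180, 180].

## Interface

Orientations are given as a 3x3 rotation matrix whose columns are the frame's x, y, z axes.
In Python, from rig import get_state, snapshot, close_job, find_in, tip_of gives the robot as it stands.
- The arm moves only by the tool apply_moves, never from a script. Its argument "commands" is a list of rows, each an object with "xyz": the shift along the tool's x, y, z in mm, a list of three; "twist": the turn, a rotation vector about the tool's x, y, z in degrees, a list of three; "grip": the finger opening in mm, from 0 to 94. A call has exactly 8 rows; each row is the pose to reach, as a shift and turn from the pose commanded when the call began, along the tool's axes at that moment; what a row does not reach only later rows make up. A row lasts 1/8 s, in which the tool goes at most 62.5 mm and 10.7 degrees, less where a joint would pass 70% of its speed; a pose out of reach is approached as far as the arm can. A call with a gripper value outside its range is refused whole. The fingers move at their own pace and stop on an object; "force" is the grip in N (left out, the last holds). Time passes only in rows, so rows that repeat a pose let the fingers close, or fill a call up. It gives the time, the measured TCP pose, the force and the opening at its end, in the units of the state.
- get_state(): the state, without advancing time (a new reading comes with each control period).
- snapshot(name): name is "scene" or "top" or "wrist"; returns a dict with "image" (480x640x3 uint8, red, green, blue), "depth" (480x640 float32, mm along the optical axis (not along the pixel's ray), 0 where there is no reading), "K" (3x3 intrinsics, pixels), "rvec" (rotation vector, rad) and "tvec" (3), from world to camera coordinates, as OpenCV has them. Camera axes: x right, y down, z forward; pixel columns grow to the right and rows downward; lengths in mm; the calibration is good to about 2 mm. The wrist camera is an equidistant fisheye: a pixel r from the principal point sees the ray r / f radians off the axis. A picture is of the moment at which its call begins.
- close_job(): hands the job in, once; it reports no verdict.
Trained networks look in a picture, given as the dict that the camera call returned (one of the last four; its "shot" number tells which), for a name from the list of things; names that differ only in an ending like _2 or _b are one class to them, and where a whole thing is asked for, a point or a joint stands for the part that bears it (a point fixed in the world has none). Each returns a list of dicts, best first, with "confidence" (0 to 1); they miss things now and then, are a little off and sometimes report something else, mostly with a low value. They report only what shows in the picture. A call takes as long as a camera call. They do not tell look-alikes from the thing itself.
- find_in(picture, thing): "position" ([column, row] in pixels, amid what is visible of it).
- tip_of(picture, thing): "position" ([column, row] in pixels: a listed point, or the origin of a listed thing).
The state is a dict: "time": time; "qpos": joint angles; "joint_vel": joint speeds; "tau": joint torques, N m; "position": TCP position; "tcp_rot": TCP orientation; "ft_force": force on the tool from outside, world axes, zero at the start; "ft_torque": the same for the moment, N m; "gripper_width": opening from 0.0 (shut) to 1.0 (fully open).
Only numpy, scipy, OpenCV 4.12 (cv2) and the standard library are available. Lean on these libraries where they do the work, as an engineer would, in place of code of your own. Each camera call takes 0.05 s, during which the arm holds its last target.

## Working session

There is one attempt and no reset: what is moved stays moved. The work goes in short steps, Python scripts to look and compute and a tool call to move; the robot and the scene stay as the last step left them, time stands still between calls to the robot, and variables do not carry over. Pictures are saved under pics/ and viewed, and the job is handed in when it is done.

Besides the shell and the picture viewer there is one more tool, called after "Emit:" by a JSON object that holds its "name" and its "arguments". apply_moves: Moves the arm, as the interface text tells. Its arguments: {"type":"object","properties":{"commands":{"type":"array"},"force":{"type":"number"}},"required":["commands"]}

```bash
ls; mkdir -p pics
python3 - <<'E'
from rig import *
import cv2,pickle
s=get_state();print(s)
for n in("scene","top","wrist"):
    d=snapshot(n);cv2.imwrite(f"pics/{n}0.png",d["image"][:,:,::-1]);pickle.dump(d,open(f"{n}0.pkl","wb"));print(n,d["K"],d["rvec"],d["tvec"])
E
```

```text
pics
{'time': 0.0, 'qpos': array([71.9188502 , 36.05714554,  2.20234323, 86.99368096, -1.54669634,
       57.08254648, -1.14330055]), 'joint_vel': array([-0.06624909,  0.11752171, -0.03494358,  0.08684521, -0.03638903,
       -0.05268132,  0.02387006]), 'tau': array([ 4.28168937e-05, -5.49731684e+01,  1.14353042e+00, -1.86633110e+01,
       -5.22637542e-02,  2.37766304e-02,  1.65909582e-04]), 'position': array([ 160.54295321, -629.20275976,  204.58700675]), 'tcp_rot': array([[ 2.47236899e-01, -9.68954950e-01, -4.69958396e-04],
       [-9.68953374e-01, -2.47237344e-01,  1.74786794e-03],
       [-1.80979656e-03,  2.32303253e-05, -9.99998362e-01]]), 'ft_force': array([0.40123828, 0.32129844, 0.22679647]), 'ft_torque': array([0.02586706, 0.03230983, 0.02961326]), 'gripper_width': 1.000061209260247}
scene [[568.42539382   0.         326.69382057]
 [  0.         568.42539382 236.33551737]
 [  0.           0.           1.        ]] [ 1.28562547 -2.345873    0.86942332] [304.75684007 391.68904991 933.74009435]
top [[467.53206436   0.         320.50987909]
 [  0.         467.53206436 247.87032849]
 [  0.           0.           1.        ]] [ 2.1353614  -2.13194127  0.21323589] [2.70805160e-01 5.66035369e+02 9.03137120e+02]
wrist [[371.64829954   0.         319.95828593]
 [  0.         371.64829954 236.66074191]
 [  0.           0.           1.        ]] [-2.29066225  1.77944649  0.26381836] [-648.65374446  -29.71061886  393.08836301]
```

View pics/top0.png

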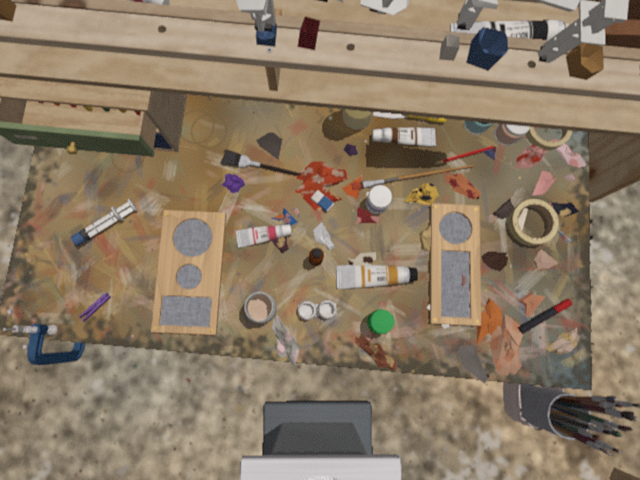

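View pics/scene0.png

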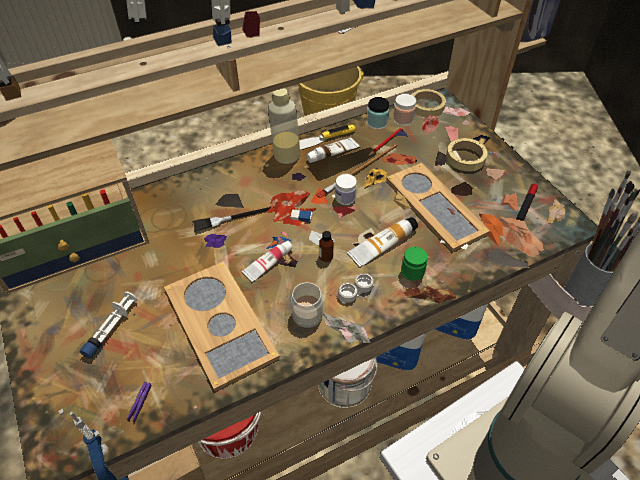

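View pics/wrist0.png

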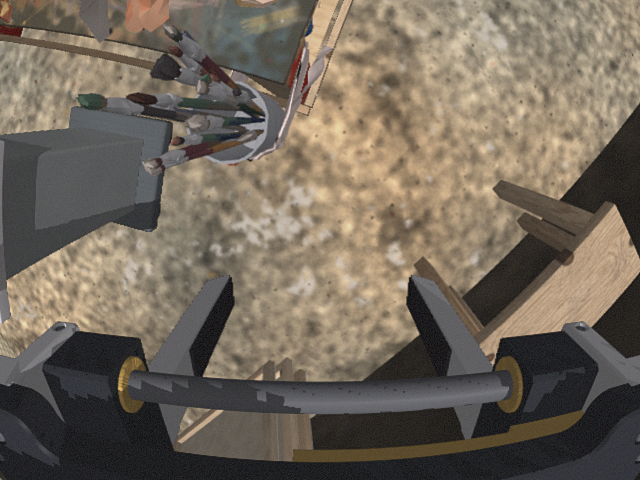

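Top view: oil board is at about (188,272) and the colour board at (455,265). The other things are the dipper (317,311), bottle (316,257), glass jar (260,307), white-lidded jar (378,200) and green look-alike (381,321). The short tube is at (263,235), the long tube at (378,275) and the eraser probably at (322,200). Next I measure them.

```bash
cat > h.py <<'E'
import numpy as np,cv2,pickle
def cam(d):
    R,_=cv2.Rodrigues(np.array(d["rvec"],float));return R,np.array(d["tvec"],float).ravel()
def world(d):
    R,t=cam(d);K=d["K"];h,w=d["depth"].shape
    u,v=np.meshgrid(np.arange(w),np.arange(h));z=d["depth"].astype(float)
    P=np.stack([(u-K[0,2])/K[0,0]*z,(v-K[1,2])/K[1,1]*z,z],-1)
    W=(P-t)@R; W[z<=0]=np.nan; return W
def ray(d,px,zw):
    R,t=cam(d);K=d["K"];r=np.array([(px[0]-K[0,2])/K[0,0],(px[1]-K[1,2])/K[1,1],1])@R
    c=-t@R; return c+r*(zw-c[2])/r[2]
E
python3 - <<'E'
from h import *
from rig import *
d=snapshot("top");W=world(d)
pickle.dump(W,open("W.pkl","wb"))
zt={"oil_board":0,"colour_board":0,"glass_jar_centre":37,"small_bottle_centre":37,"twin_dipper_centre":11,"lidded_jar_centre":29,"short_tube_centre":14.5,"long_tube_centre":18,"eraser_block_centre":7}
ds=snapshot("scene")
for n,z in zt.items():
    for dd,nm in((d,"top"),(ds,"scene")):
        print(n,nm,[(np.round(a["position"]),round(a["confidence"],2),np.round(ray(dd,a["position"],z))[:2]) for a in tip_of(dd,n)[:3]])
for p in [(100,40),(400,80),(300,50),(300,90),(400,20),(80,120),(270,65),(545,415),(270,160),(300,340)]:
    print(p,np.round(W[p[1],p[0]]))
E
```

```text
oil_board top [(array([195., 272.]), 0.92, array([522., 267.]))]
oil_board scene [(array([220., 323.]), 0.85, array([520., 277.]))]
colour_board top [(array([455., 263.]), 0.95, array([ 543., -290.])), (array([316., 310.]), 0.44, array([444.,   9.]))]
colour_board scene [(array([432., 202.]), 0.87, array([ 552., -287.]))]
glass_jar_centre top [(array([260., 306.]), 0.77, array([448., 124.])), (array([376., 271.]), 0.52, array([ 520., -114.]))]
glass_jar_centre scene [(array([311., 307.]), 0.59, array([436., 119.]))]
small_bottle_centre top [(array([314., 259.]), 0.56, array([546.,  15.]))]
small_bottle_centre scene [(array([326., 244.]), 0.9, array([552.,   9.]))]
twin_dipper_centre top [(array([317., 307.]), 0.92, array([448.,   8.]))]
twin_dipper_centre scene [(array([357., 288.]), 0.88, array([440.,   6.]))]
lidded_jar_centre top [(array([380., 200.]), 0.82, array([ 676., -126.])), (array([382., 320.]), 0.77, array([ 422., -124.])), (array([316., 259.]), 0.59, array([547.,  11.]))]
lidded_jar_centre scene [(array([416., 263.]), 0.68, array([ 415., -124.])), (array([346., 194.]), 0
[... 164 characters left out ...]
1., 130.]))]
long_tube_centre top [(array([376., 272.]), 0.62, array([ 521., -115.]))]
long_tube_centre scene [(array([384., 236.]), 0.79, array([ 518., -120.])), (array([345., 190.]), 0.63, array([ 681., -126.]))]
eraser_block_centre top [(array([325., 200.]), 0.67, array([679., -10.]))]
eraser_block_centre scene [(array([304., 215.]), 0.57, array([675.,  -8.])), (array([434., 204.]), 0.37, array([ 542., -282.]))]
(100, 40) [787. 308. 410.]
(400, 80) [ 781. -118.  325.]
(300, 50) [775.  35. 411.]
(300, 90) [763.  38. 325.]
(400, 20) [ 885. -121.  326.]
(80, 120) [812. 482. 112.]
(270, 65) [760.  77. 397.]
(545, 415) [ 229. -464.  -14.]
(270, 160) [774. 113.   1.]
(300, 340) [381.  43.  -1.]
```

```bash
cat > rect.py <<'E'
from h import *
def rect(d,z,x0,x1,y0,y1,s=2):
    # out: col = (y1-y)*s , row=(x1-x)*s
    R,t=cam(d);w=int((y1-y0)*s);h=int((x1-x0)*s)
    c,r=np.meshgrid(np.arange(w),np.arange(h));P=np.stack([x1-r/s,y1-c/s,np.full(c.shape,z,float)],-1)
    C=P@R.T+t;K=d["K"]
    return cv2.remap(d["image"],(C[...,0]/C[...,2]*K[0,0]+K[0,2]).astype(np.float32),(C[...,1]/C[...,2]*K[1,1]+K[1,2]).astype(np.float32),cv2.INTER_LINEAR)
E
python3 - <<'E'
from rect import *
d=pickle.load(open("top0.pkl","rb"));W=pickle.load(open("W.pkl","rb"))
for nm,(x0,x1,y0,y1) in {"oil":(390,670,190,350),"col":(400,690,-360,-220)}.items():
    im=rect(d,7,x0,x1,y0,y1); hsv=cv2.cvtColor(im,cv2.COLOR_RGB2HSV)
    m=((hsv[...,1]<50)&(hsv[...,2]>60)).astype(np.uint8)*255
    m=cv2.morphologyEx(m,cv2.MORPH_OPEN,np.ones((7,7)));m=cv2.morphologyEx(m,cv2.MORPH_CLOSE,np.ones((9,9)))
    cs,_=cv2.findContours(m,cv2.RETR_EXTERNAL,cv2.CHAIN_APPROX_NONE)
    for c in cs:
        if cv2.contourArea(c)<3000:continue
        (a,b),(w,h),an=cv2.minAreaRect(c);print(nm,"x %.1f y %.1f"%(x1-b/2,y1-a/2),"w %.1f h %.1f ang %.1f"%(w/2,h/2,an),"area",cv2.contourArea(c)/4)
    cv2.imwrite(f"pics/r_{nm}.png",im[:,:,::-1])
    cv2.imwrite(f"pics/m_{nm}.png",m)
# objects via height
x0,x1,y0,y1=380,720,-200,190
ok=np.isfinite(W[...,2])&(W[...,0]>x0)&(W[...,0]<x1)&(W[...,1]>y0)&(W[...,1]<y1)
m=(ok&(W[...,2]>5)).astype(np.uint8)
n,l,st,_=cv2.connectedComponentsWithStats(m)
for i in range(1,n):
    if st[i,4]<20:continue
    p=W[l==i];(c,s,a)=cv2.minAreaRect(p[:,:2].astype(np.float32));print(st[i],"c",np.round(c,1),np.round(s,1),round(a,1),"zmax %.0f"%np.percentile(p[:,2],98))
im=rect(d,10,400,720,-200,190);cv2.imwrite("pics/r_mid.png",im[:,:,::-1])
E
```

```text
oil x 440.6 y 281.1 w 102.4 h 60.5 ang 2.3 area 6029.875
oil x 512.2 y 278.2 w 51.5 h 51.0 ang 39.8 area 2062.375
oil x 596.5 y 275.0 w 81.4 h 81.4 ang 26.6 area 5181.0
col x 498.9 y -284.9 w 60.6 h 140.3 ang 2.7 area 8291.375
col x 619.8 y -290.5 w 69.5 h 69.0 ang 90.0 area 3743.75
[234 182  11   9  44] c [710.8 178.8] [18.1 21.7] 0.8 zmax 12
[298 182  42  30 524] c [701.9   1.1] [89.  62.9] 55.3 zmax 16
[347 183  32   9 121] c [710.5 -91.8] [18.6 68. ] 1.1 zmax 13
[366 185  26  29 567] c [ 674.4 -121.2] [48.1 48.3] 0.7 zmax 61
[281 210  12  13  58] c [643.8  73.8] [30.8 16.3] 49.6 zmax 11
[364 215  12   6  36] c [ 640.2 -105.6] [22.8 11. ] 77.0 zmax 9
[236 225  56  26 799] c [598.3 123.4] [118.5  52.8] 86.1 zmax 29
[316 227  17  22 130] c [595.4  -8.6] [46.2 22.7] 31.3 zmax 11
[308 247  16  19 227] c [552.1  10.5] [30.  31.5] 59.6 zmax 75
[ 339  261   79   27 1472] c [ 517.  -119.4] [161.3  55.6] 88.8 zmax 36
[244 291  33  33 826] c [446.9 121.9] [60.9 60.8] 28.7 zmax 76
[297 300  40  20 422] c [443.    8.9] [36.8 81. ] 2.7 zmax 25
[367 309  28  25 543] c [ 418.4 -119.3] [47.8 47.8] 59.8 zmax 61
[275 318  18  23 141] c [397.6  85. ] [57.4 24.4] 35.9 zmax 12
```

View pics/r_mid.png

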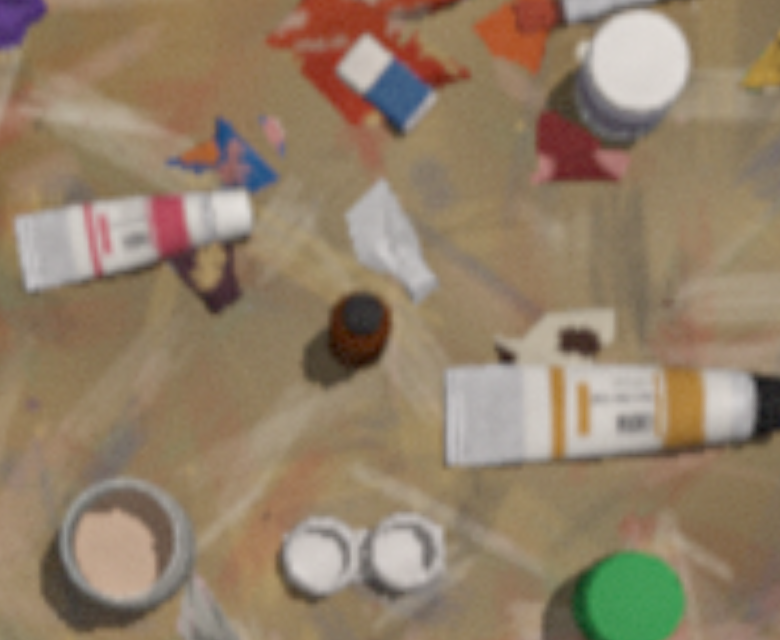

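View pics/r_oil.png

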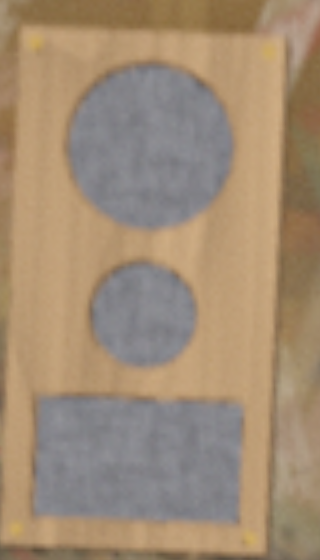

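View pics/r_col.png

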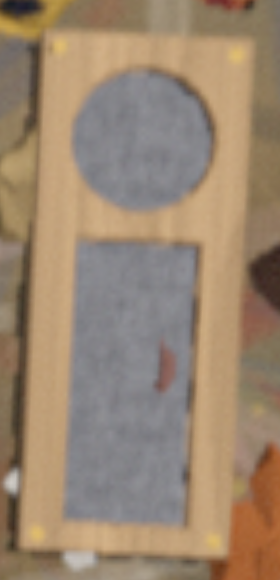

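Top crops show the three oil recesses, two colour recesses and the objects clearly. The candidates for lidded_jar are white (378,200) and green (381,321), so it is the white one. For the short tube they are pink (263,235), ochre (378,275) and the far back tube (403,135). Pink lies between the boards and is the shorter, 118 mm. I'll refine these poses and confirm in a crop.

```bash
cat > plan.py <<'E'
# usage: plan.py x y z jawdeg  -> shift in tool axes and twist (jawdeg: world azimuth of tool x, tool down)
import sys
from h import *
from rig import get_state
from scipy.spatial.transform import Rotation as Ro
s=get_state();p=s["position"];R=s["tcp_rot"]
x,y,z,a=map(float,sys.argv[1:5]);a=np.radians(a)
T=np.array([[np.cos(a),np.sin(a),0],[np.sin(a),-np.cos(a),0],[0,0,-1]])
print("t %.2f pos"%s["time"],np.round(p,1),"jaw %.1f"%np.degrees(np.arctan2(R[1,0],R[0,0])),"F",np.round(s["ft_force"],1),"w %.1f"%(s["gripper_width"]*94))
print("xyz",np.round(R.T@(np.array([x,y,z])-p),1),"twist",np.round(Ro.from_matrix(R.T@T).as_rotvec(degrees=True),1),"q",np.round(s["qpos"]))
E
python3 - <<'E'
from rect import *
d=pickle.load(open("top0.pkl","rb"));W=pickle.load(open("W.pkl","rb"))
def sel(x0,x1,y0,y1,z0,z1=500):
    m=(W[...,0]>x0)&(W[...,0]<x1)&(W[...,1]>y0)&(W[...,1]<y1)&(W[...,2]>z0)&(W[...,2]<z1);return W[m]
for n,a in {"lid":(640,705,-155,-85,52),"bottlecap":(520,590,-20,45,65),"glassrim":(400,495,75,170,66),"dipper":(400,480,-45,60,12)}.items():
    p=sel(*a);c,s,an=cv2.minAreaRect(p[:,:2].astype(np.float32));print(n,len(p),np.round(c,1),np.round(s,1),round(an,1))
# tube: ridge points
p=sel(560,640,50,190,8)
for y in range(70,185,10):
    q=p[abs(p[:,1]-y)<4]
    if len(q):print(y,"xmid %.1f [%.0f %.0f] zmax %.0f"%((q[:,0].min()+q[:,0].max())/2,q[:,0].min(),q[:,0].max(),q[:,2].max()))
p=sel(100,420,-700,-350,30);print("right side high pts",len(p),p[:,2].max() if len(p) else 0)
p=sel(300,740,-400,-100,90);print("high mid",len(p))
dw=pickle.load(open("wrist0.pkl","rb"));R,t=cam(dw);print("wristcam at",-t@R,"axis",R[2])
im=d["image"][110:350,210:450,::-1];im=cv2.resize(im,(720,720)[:2],interpolation=cv2.INTER_CUBIC);cv2.imwrite("pics/crop.png",cv2.resize(im,(600,600)))
E
python3 plan.py 674.4 -121.2 205 -90
```

```text
lid 397 [ 675.7 -121.8] [45.7 45.8] 69.9
bottlecap 77 [553.1   9.5] [17.5 18.1] 2.8
glassrim 122 [446.9 122.3] [55.7 54.1] 58.4
dipper 216 [443.    7.8] [36.8 78.8] 2.7
70 xmid 619.4 [602 637] zmax 27
80 xmid 597.2 [573 621] zmax 29
90 xmid 596.3 [571 621] zmax 32
100 xmid 606.9 [593 621] zmax 29
110 xmid 605.9 [590 622] zmax 28
120 xmid 604.1 [588 620] zmax 25
130 xmid 602.4 [585 619] zmax 24
140 xmid 601.5 [584 619] zmax 20
150 xmid 598.9 [582 616] zmax 16
160 xmid 600.4 [584 617] zmax 13
170 xmid 604.7 [595 615] zmax 11
right side high pts 2225 208.40242714444295
high mid 6388
wristcam at [ 242.46047663 -608.35236715  383.76187522] axis [-0.2793064  -0.06930245 -0.95769782]
t 1.15 pos [ 160.7 -629.9  205.5] jaw -75.7 F [-0.2  0.1 -0. ] w 94.0
xyz [-3.659e+02 -6.235e+02  5.000e-01] twist [-0.  -0.  14.3] q [72. 36.  2. 87. -2. 57. -1.]
```

View pics/crop.png

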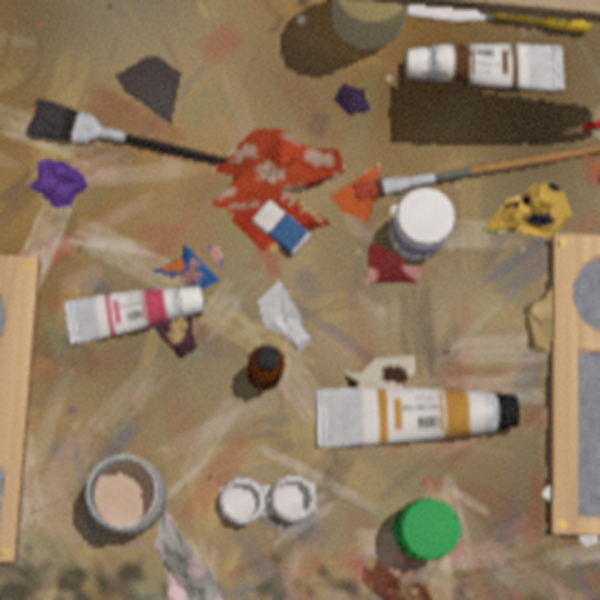

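Run:
```python
from h import *
W=pickle.load(open("W.pkl","rb"));z=W[...,2]
def show(x0,x1,y0,y1,zz):
    m=(W[...,0]>x0)&(W[...,0]<x1)&(W[...,1]>y0)&(W[...,1]<y1)&(z>zz)
    p=W[m];v,u=np.nonzero(m);print(len(p),p.min(0).round(),p.max(0).round(),"px",u.min(),u.max(),v.min(),v.max())
show(300,740,-400,-100,90);show(300,730,-400,-100,90);show(300,700,-400,-100,90);show(100,420,-700,-350,30);show(100,420,-700,-350,120)
show(400,700,-600,400,80)
```

```text
8320 [ 705. -400.  309.] [ 740. -100.  582.] px 389 628 0 130
4727 [ 705. -400.  309.] [ 730. -127.  582.] px 406 627 0 130Traceback (most recent call last):
  File "<stdin>", line 6, in <module>
  File "<stdin>", line 5, in show
    return umr_minimum(a, axis, None, out, keepdims, initial, where)
ValueError: zero-size array to reduction operation minimum which has no identity
```

Run:
```python
from h import *
W=pickle.load(open("W.pkl","rb"));z=W[...,2]
for y in range(-450,350,40):
    o=[]
    for a,b in((90,250),(250,360),(360,450),(450,700)):
        m=(abs(W[...,1]-y)<20)&(z>a)&(z<b)&(W[...,0]>400)
        p=W[m];o.append((round(np.percentile(p[:,0],1)),round(p[p[:,0]<p[:,0].min()+15][:,2].mean())) if len(p)>5 else None)
    print(y,o)
for nm in("scene",):
    V=world(pickle.load(open(nm+"0.pkl","rb")));z=V[...,2]
    for y in range(-330,350,60):
        m=(abs(V[...,1]-y)<30)&(z>150)&(V[...,0]>400)&(V[...,0]<1000);p=V[m];
        if len(p):print(y,p.min(0).round(), np.round(p[p[:,0]<p[:,0].min()+20].mean(0)))
```

```text
-450 [None, (700, 322), (714, 397), None]
-410 [None, (704, 322), (715, 406), None]
-370 [None, (708, 322), (718, 406), None]
-330 [None, (711, 322), (722, 414), None]
-290 [None, (715, 322), (726, 407), (711, 550)]
-250 [None, (718, 322), (729, 406), (715, 576)]
-210 [None, (722, 322), (733, 415), (718, 578)]
-170 [None, (726, 322), (736, 406), (757, 503)]
-130 [None, (730, 322), (740, 406), None]
-90 [None, (733, 322), (743, 406), (741, 534)]
-50 [None, (737, 322), (747, 407), (741, 537)]
-10 [None, (741, 322), (750, 407), (751, 525)]
30 [None, (744, 322), (754, 407), (769, 455)]
70 [None, (748, 324), (758, 400), (739, 536)]
110 [None, (751, 322), (761, 407), (741, 536)]
150 [None, (755, 322), (765, 407), None]
190 [None, (759, 322), (768, 407), None]
230 [None, (763, 322), (772, 407), None]
270 [None, (766, 322), (776, 407), None]
310 [(792, 156), (770, 322), (779, 407), None]
-330 [ 706. -360.  306.] [ 718. -330.  353.]
-270 [ 710. -300.  306.] [ 723. -272.  356.]
-210 [ 716. -240.  308.] [ 728. -211.  355.]
-150 [ 723. -180.  307.] [ 734. -151.  359.]
-90 [ 727. -120.  150.] [740. -91. 358.]
-30 [733. -60. 150.] [745. -31. 358.]
30 [739.   0. 309.] [751.  29. 359.]
90 [745.  60. 307.] [758.  87. 369.]
150 [750. 120. 309.] [762. 149. 359.]
210 [755. 180. 309.] [767. 209. 359.]
270 [760. 240. 308.] [772. 269. 360.]
330 [733. 300. 150.] [739. 347. 173.]
```

Run:
```python
from h import *
d=pickle.load(open("scene0.pkl","rb"));im=d["image"][60:320,150:520,::-1];cv2.imwrite("pics/sc.png",cv2.resize(im,None,fx=2.1,fy=2.1,interpolation=cv2.INTER_CUBIC))
W=pickle.load(open("W.pkl","rb"));m=(W[...,0]>100)&(W[...,0]<420)&(W[...,1]>-720)&(W[...,1]<-350)&(W[...,2]>30);p=W[m]
for zz in(60,100,150,190):
    q=p[p[:,2]>zz];print(zz,q.min(0).round(),q.max(0).round())
```

```text
60 [ 187. -562.   60.] [ 288. -464.  208.]
100 [ 187. -562.  100.] [ 288. -464.  208.]
150 [ 195. -534.  150.] [ 288. -464.  208.]
190 [ 230. -519.  190.] [ 282. -465.  208.]
```

View pics/sc.png

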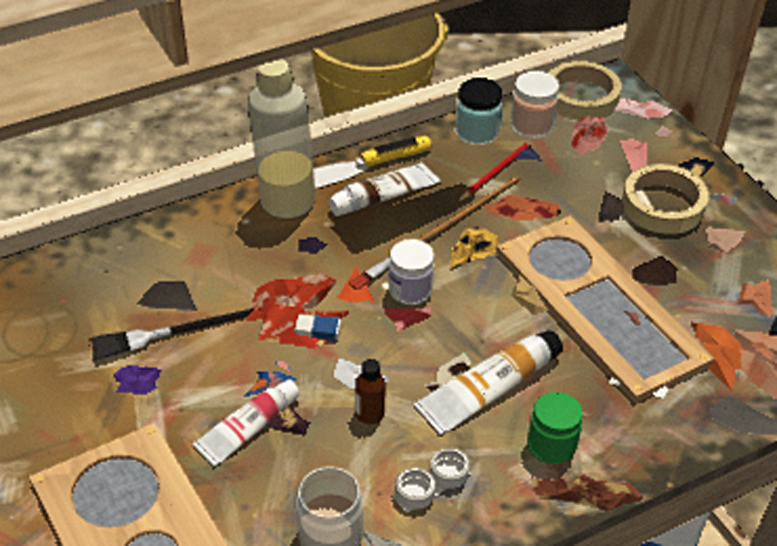

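Emit:
{"name": "apply_moves", "arguments": {"commands": [{"xyz": [0,0,-55],"twist": [0,0,-10],"grip": 80},{"xyz": [0,0,-85],"twist": [0,0,-20],"grip": 80},{"xyz": [-30,-49,-85],"twist": [0,0,-30],"grip": 80},{"xyz": [-60,-98,-85],"twist": [0,0,-40],"grip": 80},{"xyz": [-90,-146,-85],"twist": [0,0,-50],"grip": 80},{"xyz": [-120,-195,-85],"twist": [0,0,-60],"grip": 80},{"xyz": [-150,-244,-85],"twist": [0,0,-70],"grip": 80},{"xyz": [-180,-293,-85],"twist": [0,0,-80],"grip": 80}], "force": 20}}

```text
time: 2.15
position: [401.2, -381.7, 290.8]
tcp_rot: [[0.997, 0.081, 0.0], [0.081, -0.997, -0.001], [0.0, 0.001, -1.0]]
ft_force: [0.6, -0.9, -0.1]
gripper_width: 0.853
```

```bash
cat > plan.py <<'E'
# usage: plan.py x y z jawdeg [tilt] : prints deltas so that the TCP gets there
import sys
from h import *
from rig import get_state
from scipy.spatial.transform import Rotation as Ro
s=get_state();p=s["position"];R=s["tcp_rot"]
x,y,z,a=map(float,sys.argv[1:5]);a=np.radians(a);ti=float(sys.argv[5]) if len(sys.argv)>5 else 0
T=np.array([[np.cos(a),np.sin(a),0],[np.sin(a),-np.cos(a),0],[0,0,-1]])
T=Ro.from_euler("y",-ti,degrees=True).as_matrix()@T
print("t %.2f pos"%s["time"],np.round(p,1),"jaw %.1f"%np.degrees(np.arctan2(R[1,0],R[0,0])),"z",np.round(R[:,2],3),"F",np.round(s["ft_force"],1),"w %.1f"%(s["gripper_width"]*94))
print("xyz",np.round(R.T@(np.array([x,y,z])-p),1),"twist",np.round(Ro.from_matrix(R.T@T).as_rotvec(degrees=True),1),"q",np.round(s["qpos"]))
E
python3 plan.py 610 -150 180 90 15
```

```text
t 2.15 pos [ 401.2 -381.7  290.8] jaw 4.6 z [ 0.    -0.001 -1.   ] F [ 0.6 -0.9 -0.1] w 80.1
xyz [ 226.7 -214.2  110.7] twist [-12.1  11.2 -84.8] q [ 55.  24. -22.  95.  10.  62.  36.]
```

Emit:
{"name": "apply_moves", "arguments": {"commands": [{"xyz": [28,-27,14],"twist": [-1.5,1.4,-10.2],"grip": 80},{"xyz": [57,-54,28],"twist": [-3,2.8,-20.4],"grip": 80},{"xyz": [85,-80,42],"twist": [-4.5,4.2,-30.6],"grip": 80},{"xyz": [113,-107,55],"twist": [-5.8,5.4,-41],"grip": 80},{"xyz": [142,-134,69],"twist": [-7.3,6.7,-51],"grip": 80},{"xyz": [170,-161,83],"twist": [-8.7,8.1,-61],"grip": 80},{"xyz": [198,-187,97],"twist": [-10.2,9.4,-71],"grip": 80},{"xyz": [226.7,-214,110],"twist": [-11.6,10.7,-81],"grip": 80}]}}

```text
time: 3.15
position: [610.7, -151.9, 180.2]
tcp_rot: [[0.067, 0.966, 0.251], [0.998, -0.067, -0.01], [0.007, 0.251, -0.968]]
ft_force: [0.0, -0.1, 0.4]
gripper_width: 0.85
```

```bash
python3 plan.py 681 -121.6 78 90 15
```

```text
t 3.15 pos [ 610.7 -151.9  180.2] jaw 86.1 z [ 0.251 -0.01  -0.968] F [ 0.  -0.1  0.4] w 79.9
xyz [ 34.2  40.2 116.2] twist [-0.5  0.6 -3.8] q [ 38.  34. -38. 107.  34.  35.  67.]
```

Emit:
{"name": "apply_moves", "arguments": {"commands": [{"xyz": [11,13,37],"twist": [-0.2,0.2,-1.3],"grip": 80},{"xyz": [23,27,77],"twist": [-0.3,0.4,-2.6],"grip": 80},{"xyz": [34,40,116],"twist": [-0.5,0.6,-3.8],"grip": 80},{"xyz": [34,40,116],"twist": [-0.5,0.6,-3.8],"grip": 80},{"xyz": [34,40,116],"twist": [-0.5,0.6,-3.8],"grip": 80},{"xyz": [34,40,116],"twist": [-0.5,0.6,-3.8],"grip": 80},{"xyz": [34,40,116],"twist": [-0.5,0.6,-3.8],"grip": 80},{"xyz": [34,40,116],"twist": [-0.5,0.6,-3.8],"grip": 80}]}}

```text
time: 4.15
position: [680.3, -123.3, 79.3]
tcp_rot: [[0.006, 0.966, 0.26], [1.0, -0.007, -0.0], [0.001, 0.26, -0.966]]
ft_force: [1.0, -0.4, -0.3]
gripper_width: 0.854
```

```bash
python3 plan.py 681 -121.6 16 90 15
python3 - <<'E'
from rig import *
import cv2,numpy as np
a=snapshot("scene")["image"];b=snapshot("wrist")["image"]
cv2.imwrite("pics/s1.png",a[:,:,::-1]);cv2.imwrite("pics/w1.png",b[:,:,::-1])
E
```

```text
t 4.15 pos [ 680.3 -123.3   79.3] jaw 89.6 z [ 0.26  -0.    -0.966] F [ 1.  -0.4 -0.3] w 80.2
xyz [  1.6 -15.8  61.3] twist [ 0.1  0.  -0.4] q [ 28.  45. -30. 102.  43.  28.  61.]
```

View pics/s1.png

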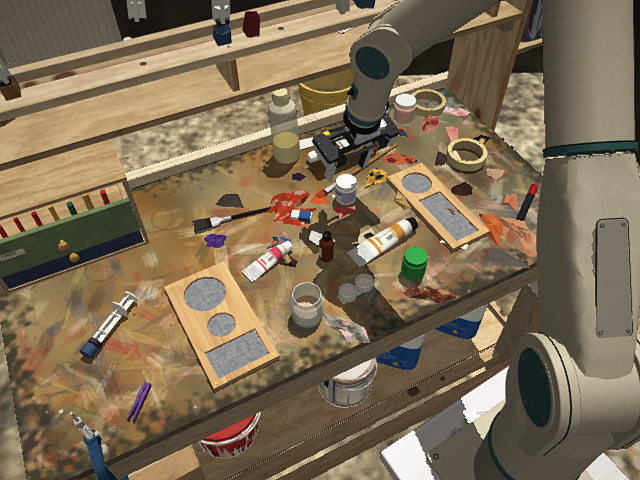

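View pics/w1.png

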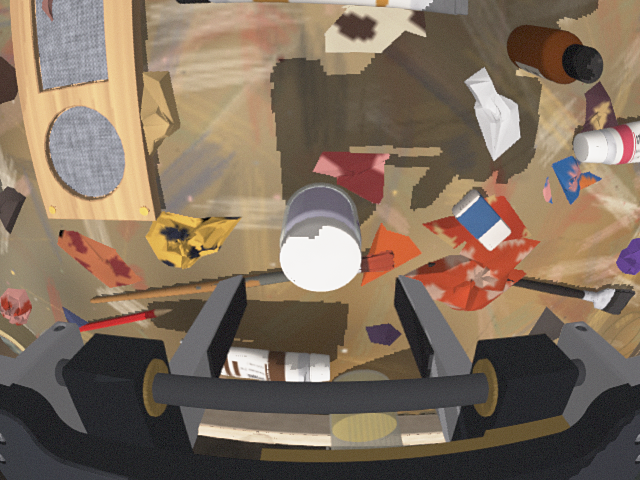

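Scene picture shows the hand in front of the shelf, clear of it. In the wrist picture the white-lidded jar (320,245) lies centred between the fingers. Descend and grasp.

Emit:
{"name": "apply_moves", "arguments": {"commands": [{"xyz": [1.6,-5,20],"twist": [0,0,0],"grip": 80},{"xyz": [1.6,-10,40],"twist": [0,0,0],"grip": 80},{"xyz": [1.6,-15.8,61],"twist": [0,0,0],"grip": 80},{"xyz": [1.6,-15.8,61],"twist": [0,0,0],"grip": 80},{"xyz": [1.6,-15.8,61],"twist": [0,0,0],"grip": 40},{"xyz": [1.6,-15.8,61],"twist": [0,0,0],"grip": 40},{"xyz": [1.6,-15.8,61],"twist": [0,0,0],"grip": 40},{"xyz": [1.6,-15.8,61],"twist": [0,0,0],"grip": 40}], "force": 20}}

```text
time: 5.25
position: [681.1, -121.5, 16.2]
tcp_rot: [[0.006, 0.966, 0.26], [1.0, -0.006, -0.0], [0.001, 0.26, -0.966]]
ft_force: [-0.4, -0.3, 3.1]
gripper_width: 0.521
```

```bash
python3 plan.py 675 -123 70 90 15
```

```text
t 5.25 pos [ 681.1 -121.5   16.2] jaw 89.6 z [ 0.26  -0.    -0.966] F [-0.4 -0.3  3.1] w 49.0
xyz [ -1.5   8.1 -53.5] twist [ 0.1  0.  -0.4] q [ 24.  49. -24. 103.  48.  21.  56.]
```

Emit:
{"name": "apply_moves", "arguments": {"commands": [{"xyz": [0,5,-19],"twist": [0,0,0],"grip": 40},{"xyz": [0,10,-38],"twist": [0,0,0],"grip": 40},{"xyz": [0,16,-58],"twist": [0,0,0],"grip": 40},{"xyz": [-42,2,-62],"twist": [0,0,0],"grip": 40},{"xyz": [-85,-11,-65],"twist": [0,0,0],"grip": 40},{"xyz": [-127,-24,-69],"twist": [0,0,0],"grip": 40},{"xyz": [-169,-38,-72],"twist": [0,0,0],"grip": 40},{"xyz": [-169,-38,-72],"twist": [0,0,0],"grip": 40}]}}

```text
time: 6.25
position: [620.9, -296.2, 73.3]
tcp_rot: [[0.015, 0.967, 0.255], [1.0, -0.014, -0.004], [-0.0, 0.255, -0.967]]
ft_force: [-0.2, -0.3, -1.4]
gripper_width: 0.525
```

```bash
python3 plan.py 625.7 -290.5 24.2 89.6 15;python3 - <<'E'
from rig import *
import cv2,numpy as np
b=snapshot("wrist")["image"];a=snapshot("top")["image"]
cv2.imwrite("pics/w2.png",b[:,:,::-1]);cv2.imwrite("pics/t2.png",a[:,:,::-1])
E
```

```text
t 6.25 pos [ 620.9 -296.2   73.3] jaw 89.2 z [ 0.255 -0.004 -0.967] F [-0.2 -0.3 -1.4] w 49.3
xyz [ 5.7 -8.  48.7] twist [-0.2  0.2 -0.4] q [ 48.  47. -36. 101.  42.  30.  79.]
```

View pics/w2.png

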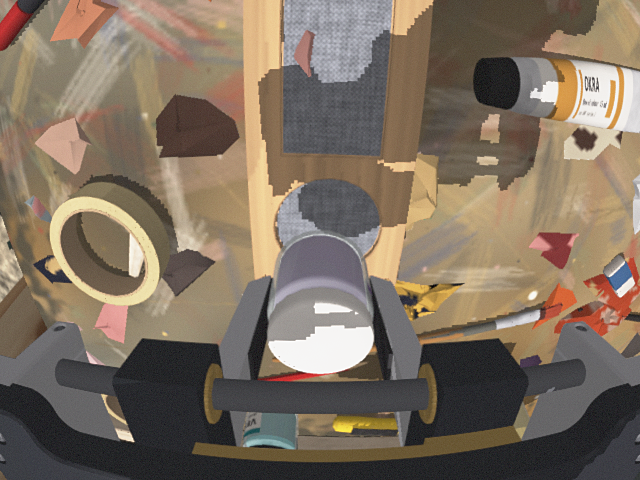

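Emit:
{"name": "apply_moves", "arguments": {"commands": [{"xyz": [5.7,4.5,1],"twist": [-0.2,0.2,-0.4],"grip": 40},{"xyz": [5.7,4.5,1],"twist": [-0.2,0.2,-0.4],"grip": 40},{"xyz": [5.7,0.4,16],"twist": [-0.2,0.2,-0.4],"grip": 40},{"xyz": [5.7,-3.8,32],"twist": [-0.2,0.2,-0.4],"grip": 40},{"xyz": [5.7,-7,45],"twist": [-0.2,0.2,-0.4],"grip": 40},{"xyz": [5.7,-8,48.5],"twist": [-0.2,0.2,-0.4],"grip": 40},{"xyz": [5.7,-8,48.5],"twist": [-0.2,0.2,-0.4],"grip": 40},{"xyz": [5.7,-8,48.5],"twist": [-0.2,0.2,-0.4],"grip": 40}]}}

```text
time: 7.35
position: [629.8, -284.1, 26.5]
tcp_rot: [[-0.002, 0.965, 0.263], [1.0, 0.001, 0.003], [0.003, 0.263, -0.965]]
ft_force: [0.8, -0.4, -2.7]
gripper_width: 0.521
```

```bash
python3 plan.py 625.7 -290.5 23.4 89.6 15
```

```text
t 7.35 pos [ 629.8 -284.1   26.5] jaw 90.1 z [ 0.263  0.003 -0.965] F [ 0.8 -0.4 -2.7] w 49.0
xyz [-6.4 -4.7  1.9] twist [ 0.3 -0.2  0.4] q [ 45.  51. -32. 102.  46.  24.  75.]
```

Emit:
{"name": "apply_moves", "arguments": {"commands": [{"xyz": [-6.4,-4,0],"twist": [0,0,0],"grip": 40},{"xyz": [-6.4,-4,0],"twist": [0,0,0],"grip": 40},{"xyz": [-6.4,-4.7,2],"twist": [0,0,0],"grip": 40},{"xyz": [-6.4,-4.7,2.5],"twist": [0,0,0],"grip": 40},{"xyz": [-6.4,-4.7,2.5],"twist": [0,0,0],"grip": 40},{"xyz": [-6.4,-4.7,2.5],"twist": [0,0,0],"grip": 40},{"xyz": [-6.4,-4.7,2.5],"twist": [0,0,0],"grip": 40},{"xyz": [-6.4,-4.7,2.5],"twist": [0,0,0],"grip": 40}]}}

```text
time: 8.35
position: [625.5, -290.8, 23.2]
tcp_rot: [[-0.002, 0.965, 0.263], [1.0, 0.001, 0.003], [0.002, 0.263, -0.965]]
ft_force: [-3.3, -0.9, 5.1]
gripper_width: 0.521
```

```bash
python3 plan.py 625.7 -290.5 23.4 89.6 15
```

```text
t 8.35 pos [ 625.5 -290.8   23.2] jaw 90.1 z [ 0.263  0.003 -0.965] F [-3.3 -0.9  5.1] w 49.0
xyz [ 0.3  0.2 -0.1] twist [ 0.2 -0.1  0.5] q [ 46.  51. -32. 102.  46.  24.  76.]
```

Emit:
{"name": "apply_moves", "arguments": {"commands": [{"xyz": [0,0,0],"twist": [0,0,0],"grip": 60},{"xyz": [0,0,0],"twist": [0,0,0],"grip": 70},{"xyz": [0,0,0],"twist": [0,0,0],"grip": 76},{"xyz": [0,0,0],"twist": [0,0,0],"grip": 76},{"xyz": [0,7,-26],"twist": [0,0,0],"grip": 76},{"xyz": [0,14,-52],"twist": [0,0,0],"grip": 76},{"xyz": [0,21,-77],"twist": [0,0,0],"grip": 76},{"xyz": [0,15,-100],"twist": [0,0,0],"grip": 76}]}}

```text
time: 9.35
position: [614.2, -290.4, 124.0]
tcp_rot: [[-0.002, 0.965, 0.264], [1.0, 0.001, 0.004], [0.003, 0.264, -0.965]]
ft_force: [0.8, 0.0, -0.7]
gripper_width: 0.805
```

```bash
python3 plan.py 560 -150 160 0; python3 plan.py 604 121 160 10
```

```text
t 9.35 pos [ 614.2 -290.4  124. ] jaw 90.1 z [ 0.264  0.004 -0.965] F [ 0.8  0.  -0.7] w 75.7
xyz [140.7 -42.6 -48.5] twist [ 11.8 -12.2  89.5] q [ 52.  44. -41. 101.  39.  34.  82.]
t 9.35 pos [ 614.2 -290.4  124. ] jaw 90.1 z [ 0.264  0.004 -0.965] F [ 0.8  0.  -0.7] w 75.7
xyz [ 4.115e+02  2.000e-01 -3.580e+01] twist [ 12.6 -10.8  79.6] q [ 52.  44. -41. 101.  39.  34.  82.]
```

Emit:
{"name": "apply_moves", "arguments": {"commands": [{"xyz": [52,0,-15],"twist": [1.6,-1.4,10],"grip": 76},{"xyz": [104,0,-25],"twist": [3.2,-2.7,20],"grip": 70},{"xyz": [156,0,-36],"twist": [4.7,-4,30],"grip": 62},{"xyz": [208,0,-36],"twist": [6.3,-5.4,40],"grip": 62},{"xyz": [260,0,-36],"twist": [7.9,-6.8,50],"grip": 62},{"xyz": [311,0,-36],"twist": [9.5,-8.1,60],"grip": 62},{"xyz": [362,0,-36],"twist": [11,-9.5,70],"grip": 62},{"xyz": [411,0,-36],"twist": [12.6,-10.8,79.6],"grip": 62}]}}

```text
time: 10.35
position: [602.5, 121.7, 158.9]
tcp_rot: [[0.986, 0.168, -0.003], [0.168, -0.986, 0.001], [-0.003, -0.002, -1.0]]
ft_force: [1.1, -0.4, -0.2]
gripper_width: 0.659
```

```bash
python3 - <<'E'
from rig import *
from rect import *
a=snapshot("top");pickle.dump(a,open("t3.pkl","wb"))
cv2.imwrite("pics/t3.png",a["image"][:,:,::-1])
W=world(a);m=(W[...,0]>585)&(W[...,0]<660)&(W[...,1]>-330)&(W[...,1]<-250)&(W[...,2]>55)&(W[...,2]<80);p=W[m]
print(len(p),cv2.minAreaRect(p[:,:2].astype(np.float32)),np.median(p[:,2]))
b=snapshot("wrist");cv2.imwrite("pics/w3.png",b["image"][:,:,::-1])
E
python3 plan.py 604 121 60 9
```

```text
425 ((620.2522583007812, -289.44342041015625), (46.09484100341797, 46.01325225830078), 25.410228729248047) 64.81481701531561
t 10.45 pos [602.6 127.5 159.1] jaw 10.3 z [-0.001  0.006 -1.   ] F [ 0.6 -0.5 -0.1] w 62.3
xyz [ 0.2  7.2 99.1] twist [-0.3  0.   1.3] q [ -4.  37. -17.  95.  13.  50. -16.]
```

View pics/t3.png

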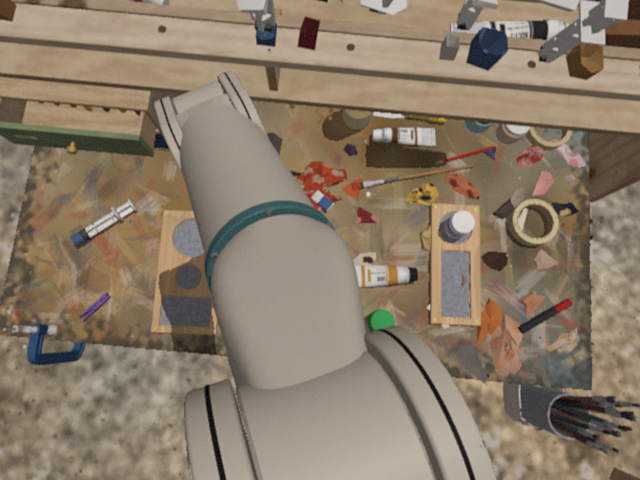

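View pics/w3.png

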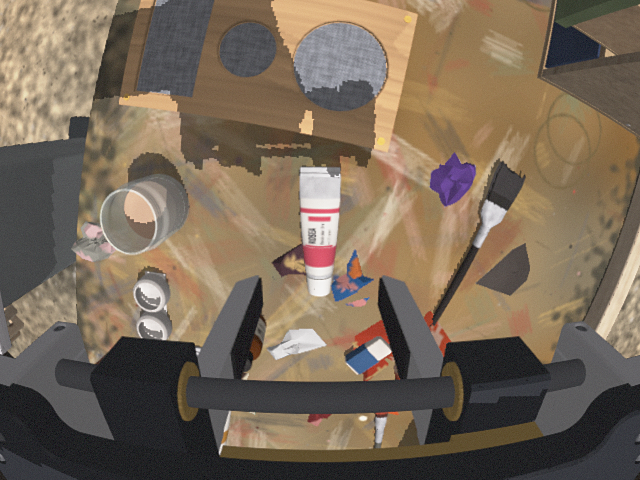

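Lidded jar stands in its recess (measured 620.2,-289.4, top 65 mm). Wrist view: pink tube (319,232) centred and aligned between the fingers.

Emit:
{"name": "apply_moves", "arguments": {"commands": [{"xyz": [0.2,7,33],"twist": [-0.3,0,1.3],"grip": 62},{"xyz": [0.2,7,66],"twist": [-0.3,0,1.3],"grip": 62},{"xyz": [0.2,7,99],"twist": [-0.3,0,1.3],"grip": 62},{"xyz": [0.2,7,99],"twist": [-0.3,0,1.3],"grip": 62},{"xyz": [0.2,7,99],"twist": [-0.3,0,1.3],"grip": 62},{"xyz": [0.2,7,99],"twist": [-0.3,0,1.3],"grip": 62},{"xyz": [0.2,7,99],"twist": [-0.3,0,1.3],"grip": 62},{"xyz": [0.2,7,99],"twist": [-0.3,0,1.3],"grip": 62}]}}

```text
time: 11.45
position: [605.1, 113.4, 60.5]
tcp_rot: [[0.989, 0.151, 0.0], [0.151, -0.989, -0.004], [-0.0, 0.004, -1.0]]
ft_force: [-0.6, 0.5, 0.1]
gripper_width: 0.659
```

```bash
python3 plan.py 604 121 7 9
python3 - <<'E'
from rig import *
from rect import *
b=snapshot("wrist");cv2.imwrite("pics/w4.png",b["image"][:,:,::-1])
E
```

```text
t 11.45 pos [605.1 113.4  60.5] jaw 8.7 z [ 0.    -0.004 -1.   ] F [-0.6  0.5  0.1] w 61.9
xyz [ 0.1 -7.9 53.4] twist [ 0.2  0.  -0.3] q [ -5.  44. -14.  99.  16.  39. -19.]
```

View pics/w4.png

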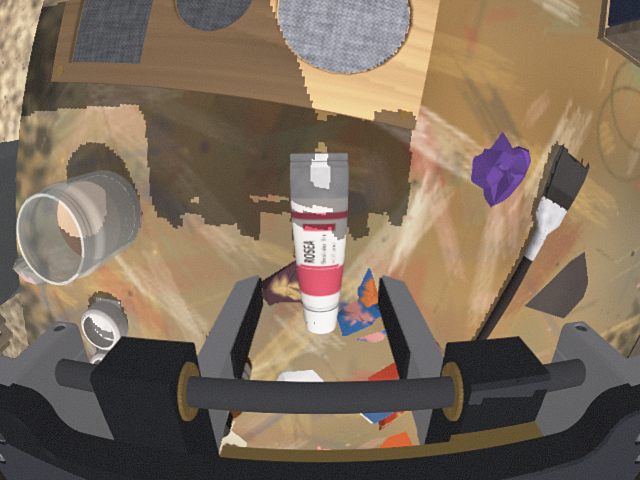

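Emit:
{"name": "apply_moves", "arguments": {"commands": [{"xyz": [0,-8,15],"twist": [0.2,0,0],"grip": 62},{"xyz": [0,-8,35],"twist": [0.2,0,0],"grip": 62},{"xyz": [0,-8,53.5],"twist": [0.2,0,0],"grip": 62},{"xyz": [0,-8,53.5],"twist": [0.2,0,0],"grip": 62},{"xyz": [0,-8,53.5],"twist": [0.2,0,0],"grip": 20},{"xyz": [0,-8,53.5],"twist": [0.2,0,0],"grip": 20},{"xyz": [0,-8,53.5],"twist": [0.2,0,0],"grip": 20},{"xyz": [0,-8,53.5],"twist": [0.2,0,0],"grip": 20}], "force": 15}}

```text
time: 12.5
position: [603.9, 121.0, 6.9]
tcp_rot: [[0.989, 0.151, -0.0], [0.151, -0.989, -0.001], [-0.0, 0.001, -1.0]]
ft_force: [-0.1, -0.2, 2.1]
gripper_width: 0.331
```

```bash
python3 plan.py 604 121 100 9;  python3 plan.py 510 -284 100 87.3
```

```text
t 12.50 pos [603.9 121.    6.9] jaw 8.7 z [-0.    -0.001 -1.   ] F [-0.1 -0.2  2.1] w 31.1
xyz [  0.1   0.1 -93.1] twist [ 0.   0.  -0.3] q [ -6.  49. -12. 100.  17.  33. -21.]
t 12.50 pos [603.9 121.    6.9] jaw 8.7 z [-0.    -0.001 -1.   ] F [-0.1 -0.2  2.1] w 31.1
xyz [-153.9  386.3  -92.8] twist [  0.    0.  -78.6] q [ -6.  49. -12. 100.  17.  33. -21.]
```

Emit:
{"name": "apply_moves", "arguments": {"commands": [{"xyz": [0,0,-30],"twist": [0,0,0],"grip": 20},{"xyz": [0,0,-70],"twist": [0,0,0],"grip": 20},{"xyz": [0,0,-110],"twist": [0,0,-6],"grip": 20},{"xyz": [-19,47,-123],"twist": [0,0,-16],"grip": 20},{"xyz": [-38,95,-123],"twist": [0,0,-26],"grip": 20},{"xyz": [-57,143,-123],"twist": [0,0,-36],"grip": 20},{"xyz": [-76,191,-123],"twist": [0,0,-46],"grip": 20},{"xyz": [-95,239,-123],"twist": [0,0,-56],"grip": 20}]}}

```text
time: 13.5
position: [545.2, -131.2, 129.7]
tcp_rot: [[0.423, 0.906, -0.001], [0.906, -0.423, -0.001], [-0.002, -0.0, -1.0]]
ft_force: [0.2, -0.3, -0.5]
gripper_width: 0.331
```

```bash
python3 plan.py 498.9 -284.9 130 87.3
```

```text
t 13.50 pos [ 545.2 -131.2  129.7] jaw 65.0 z [-0.001 -0.001 -1.   ] F [ 0.2 -0.3 -0.5] w 31.1
xyz [-158.8   23.    -0. ] twist [ -0.    0.1 -22.3] q [ 32.  38. -33. 105.  28.  46.  49.]
```

Emit:
{"name": "apply_moves", "arguments": {"commands": [{"xyz": [-45,7,0],"twist": [0,0,-8],"grip": 20},{"xyz": [-90,14,0],"twist": [0,0,-16],"grip": 20},{"xyz": [-135,20,0],"twist": [0,0,-22],"grip": 20},{"xyz": [-158,23,0],"twist": [0,0,-22],"grip": 20},{"xyz": [-158,23,0],"twist": [0,0,-22],"grip": 20},{"xyz": [-158,23,30],"twist": [0,0,-22],"grip": 20},{"xyz": [-158,23,70],"twist": [0,0,-22],"grip": 20},{"xyz": [-158,23,70],"twist": [0,0,-22],"grip": 20}]}}

```text
time: 14.5
position: [497.4, -279.5, 57.8]
tcp_rot: [[0.055, 0.998, -0.006], [0.998, -0.055, 0.002], [0.002, -0.006, -1.0]]
ft_force: [-0.6, 0.4, -0.6]
gripper_width: 0.329
```

Emit:
{"name": "apply_moves", "arguments": {"commands": [{"xyz": [0,0,0],"twist": [0,0,0],"grip": 20},{"xyz": [0,0,0],"twist": [0,0,0],"grip": 20},{"xyz": [0,0,0],"twist": [0,0,0],"grip": 20},{"xyz": [0,0,0],"twist": [0,0,0],"grip": 20},{"xyz": [0,0,0],"twist": [0,0,0],"grip": 20},{"xyz": [0,0,0],"twist": [0,0,0],"grip": 20},{"xyz": [0,0,0],"twist": [0,0,0],"grip": 20},{"xyz": [0,0,0],"twist": [0,0,0],"grip": 20}]}}

```text
time: 15.5
position: [498.9, -282.2, 59.7]
tcp_rot: [[0.058, 0.998, -0.001], [0.998, -0.058, -0.001], [-0.001, -0.001, -1.0]]
ft_force: [-0.2, 0.7, -0.2]
gripper_width: 0.33
```

```bash
python3 plan.py 498.9 -284.9 14.5 87.3;python3 - <<'E'
from rig import *
from rect import *
b=snapshot("wrist");cv2.imwrite("pics/w5.png",b["image"][:,:,::-1])
b=snapshot("scene");cv2.imwrite("pics/s5.png",b["image"][:,:,::-1])
pickle.dump(b,open("s5.pkl","wb"))
E
```

```text
t 15.50 pos [ 498.9 -282.2   59.7] jaw 86.7 z [-0.001 -0.001 -1.   ] F [-0.2  0.7 -0.2] w 31.0
xyz [-2.7  0.2 45.2] twist [-0.1  0.  -0.6] q [ 49.  46. -36. 106.  39.  42.  78.]
```

View pics/w5.png

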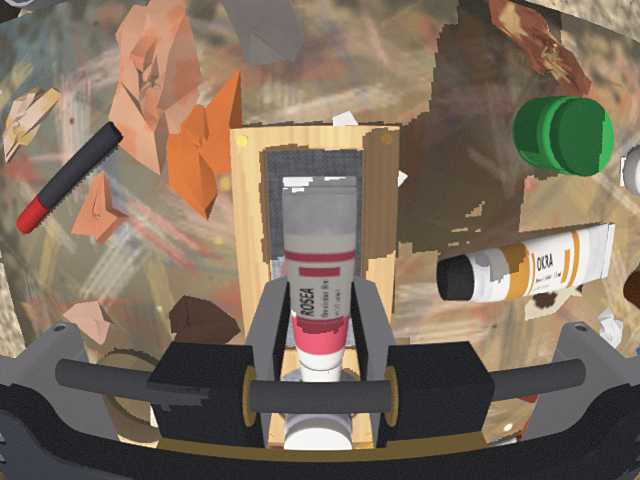

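View pics/s5.png

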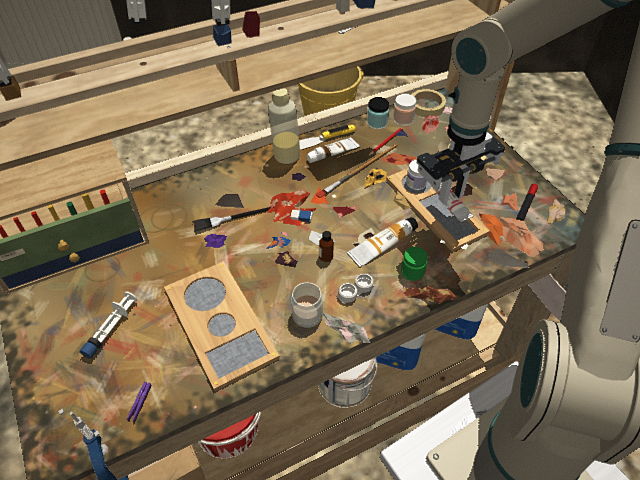

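Emit:
{"name": "apply_moves", "arguments": {"commands": [{"xyz": [-2.7,0,0],"twist": [-0.1,0,-0.6],"grip": 20},{"xyz": [-2.7,0,15],"twist": [-0.1,0,-0.6],"grip": 20},{"xyz": [-2.7,0,30],"twist": [-0.1,0,-0.6],"grip": 20},{"xyz": [-2.7,0,42],"twist": [-0.1,0,-0.6],"grip": 20},{"xyz": [-2.7,0,45.5],"twist": [-0.1,0,-0.6],"grip": 20},{"xyz": [-2.7,0,45.5],"twist": [-0.1,0,-0.6],"grip": 20},{"xyz": [-2.7,0,45.5],"twist": [-0.1,0,-0.6],"grip": 20},{"xyz": [-2.7,0,45.5],"twist": [-0.1,0,-0.6],"grip": 20}]}}

```text
time: 16.6
position: [498.9, -285.0, 14.3]
tcp_rot: [[0.048, 0.999, 0.001], [0.999, -0.048, -0.001], [-0.001, 0.001, -1.0]]
ft_force: [-0.1, 0.2, -0.1]
gripper_width: 0.333
```

```bash
python3 plan.py 498.9 -284.9 14 87.3
```

```text
t 16.60 pos [ 498.9 -285.    14.3] jaw 87.3 z [ 0.001 -0.001 -1.   ] F [-0.1  0.2 -0.1] w 31.3
xyz [0.1 0.  0.3] twist [ 0.1  0.1 -0. ] q [ 47.  49. -33. 107.  43.  37.  75.]
```

Emit:
{"name": "apply_moves", "arguments": {"commands": [{"xyz": [0,0,0],"twist": [0,0,0],"grip": 36},{"xyz": [0,0,0],"twist": [0,0,0],"grip": 45},{"xyz": [0,0,0],"twist": [0,0,0],"grip": 56},{"xyz": [0,0,0],"twist": [0,0,0],"grip": 56},{"xyz": [0,0,-30],"twist": [0,0,0],"grip": 56},{"xyz": [0,0,-70],"twist": [0,0,0],"grip": 56},{"xyz": [0,0,-110],"twist": [0,0,0],"grip": 80},{"xyz": [0,0,-160],"twist": [0,0,0],"grip": 80}]}}

```text
time: 17.6
position: [497.9, -284.6, 175.1]
tcp_rot: [[0.047, 0.999, -0.001], [0.999, -0.047, -0.0], [-0.0, -0.001, -1.0]]
ft_force: [0.8, -0.8, 0.3]
gripper_width: 0.775
```

```bash
python3 plan.py 446.9 122 175 80
```

```text
t 17.60 pos [ 497.9 -284.6  175.1] jaw 87.3 z [-0.001 -0.    -1.   ] F [ 0.8 -0.8  0.3] w 72.8
xyz [403.7 -70.1   0. ] twist [-0.   0.   7.3] q [ 54.  37. -43. 101.  31.  54.  85.]
```

Emit:
{"name": "apply_moves", "arguments": {"commands": [{"xyz": [51,-9,0],"twist": [0,0,1],"grip": 86},{"xyz": [102,-18,0],"twist": [0,0,2],"grip": 86},{"xyz": [153,-27,0],"twist": [0,0,3],"grip": 86},{"xyz": [204,-36,0],"twist": [0,0,4],"grip": 86},{"xyz": [255,-44,0],"twist": [0,0,5],"grip": 86},{"xyz": [306,-53,0],"twist": [0,0,6],"grip": 86},{"xyz": [357,-62,0],"twist": [0,0,7],"grip": 86},{"xyz": [404,-70,0],"twist": [0,0,7.3],"grip": 86}]}}

```text
time: 18.6
position: [447.5, 123.9, 174.1]
tcp_rot: [[0.174, 0.985, 0.001], [0.985, -0.174, -0.001], [-0.001, 0.001, -1.0]]
ft_force: [1.4, 0.2, 0.7]
gripper_width: 0.915
```

Emit:
{"name": "apply_moves", "arguments": {"commands": [{"xyz": [0,0,0],"twist": [0,0,0],"grip": 86},{"xyz": [0,0,30],"twist": [0,0,0],"grip": 86},{"xyz": [0,0,60],"twist": [0,0,0],"grip": 86},{"xyz": [0,0,70],"twist": [0,0,0],"grip": 86},{"xyz": [0,0,70],"twist": [0,0,0],"grip": 86},{"xyz": [0,0,70],"twist": [0,0,0],"grip": 86},{"xyz": [0,0,70],"twist": [0,0,0],"grip": 86},{"xyz": [0,0,70],"twist": [0,0,0],"grip": 86}]}}

```text
time: 19.6
position: [448.3, 122.0, 104.4]
tcp_rot: [[0.174, 0.985, 0.002], [0.985, -0.174, -0.001], [-0.0, 0.002, -1.0]]
ft_force: [1.0, -0.0, -0.3]
gripper_width: 0.913
```

```bash
python3 plan.py 446.9 122 16 80;python3 - <<'E'
from rig import *
from rect import *
b=snapshot("top");W=world(b)
m=(W[...,0]>410)&(W[...,0]<585)&(W[...,1]>-325)&(W[...,1]<-245)&(W[...,2]>14)&(W[...,2]<60);p=W[m]
print(len(p),cv2.minAreaRect(p[:,:2].astype(np.float32)),p[:,2].max())
cv2.imwrite("pics/t6.png",cv2.resize(b["image"][180:350,380:540,::-1],None,fx=3.5,fy=3.5))
c=snapshot("wrist");cv2.imwrite("pics/w6.png",c["image"][:,:,::-1])
E
```

```text
t 19.60 pos [448.3 122.  104.4] jaw 80.0 z [ 0.002 -0.001 -1.   ] F [ 1.  -0.  -0.3] w 85.9
xyz [-0.2 -1.5 88.4] twist [ 0.1  0.  -0. ] q [  5.  34. -35. 121.  35.  35.  26.]
856 ((498.8636474609375, -285.1911315917969), (171.2008056640625, 78.97515869140625), 0.28143149614334106) 39.82770493528942
```

View pics/w6.png

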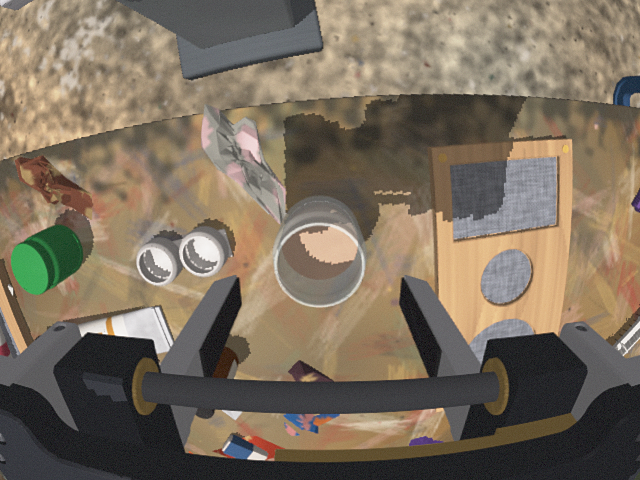

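View pics/t6.png

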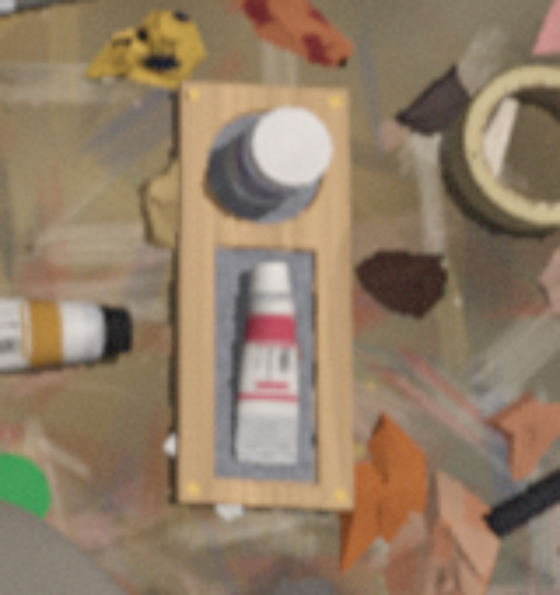

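Top crop: the pink tube lies centred in the oblong recess (267,360) and the lidded jar is in the round one. Wrist view: the glass jar (320,262) is centred between the fingers. Next I grasp it.

Emit:
{"name": "apply_moves", "arguments": {"commands": [{"xyz": [0,-1,30],"twist": [0,0,0],"grip": 86},{"xyz": [0,-1,60],"twist": [0,0,0],"grip": 86},{"xyz": [0,-1,88],"twist": [0,0,0],"grip": 86},{"xyz": [0,-1,88],"twist": [0,0,0],"grip": 86},{"xyz": [0,-1,88],"twist": [0,0,0],"grip": 50},{"xyz": [0,-1,88],"twist": [0,0,0],"grip": 50},{"xyz": [0,-1,88],"twist": [0,0,0],"grip": 50},{"xyz": [0,-1,88],"twist": [0,0,0],"grip": 50}], "force": 25}}

```text
time: 20.7
position: [447.6, 122.1, 16.7]
tcp_rot: [[0.174, 0.985, 0.002], [0.985, -0.174, -0.001], [-0.0, 0.002, -1.0]]
ft_force: [-0.5, -0.7, 6.7]
gripper_width: 0.651
```

```bash
python3 plan.py 596.5 275 110 85
```

```text
t 20.70 pos [447.6 122.1  16.7] jaw 80.0 z [ 0.002 -0.001 -1.   ] F [-0.5 -0.7  6.7] w 61.2
xyz [176.5 120.2 -93.1] twist [ 0.1  0.  -5. ] q [ -3.  42. -24. 124.  46.  23.  16.]
```

Emit:
{"name": "apply_moves", "arguments": {"commands": [{"xyz": [0,0,-30],"twist": [0,0,0],"grip": 50},{"xyz": [0,0,-65],"twist": [0,0,0],"grip": 50},{"xyz": [30,20,-93],"twist": [0,0,-1],"grip": 50},{"xyz": [70,48,-93],"twist": [0,0,-2],"grip": 50},{"xyz": [110,75,-93],"twist": [0,0,-3],"grip": 50},{"xyz": [150,102,-93],"twist": [0,0,-5],"grip": 50},{"xyz": [176,120,-93],"twist": [0,0,-5],"grip": 50},{"xyz": [176,120,-93],"twist": [0,0,-5],"grip": 50}]}}

```text
time: 21.7
position: [596.2, 276.7, 108.4]
tcp_rot: [[0.087, 0.996, 0.001], [0.996, -0.087, 0.001], [0.001, 0.001, -1.0]]
ft_force: [-0.5, -0.9, -1.2]
gripper_width: 0.648
```

Emit:
{"name": "apply_moves", "arguments": {"commands": [{"xyz": [0,0,0],"twist": [0,0,0],"grip": 50},{"xyz": [0,0,30],"twist": [0,0,0],"grip": 50},{"xyz": [0,0,60],"twist": [0,0,0],"grip": 50},{"xyz": [0,0,60],"twist": [0,0,0],"grip": 50},{"xyz": [0,0,60],"twist": [0,0,0],"grip": 50},{"xyz": [0,0,60],"twist": [0,0,0],"grip": 50},{"xyz": [0,0,60],"twist": [0,0,0],"grip": 50},{"xyz": [0,0,60],"twist": [0,0,0],"grip": 50}]}}

```text
time: 22.7
position: [596.0, 274.7, 49.3]
tcp_rot: [[0.088, 0.996, 0.001], [0.996, -0.088, -0.001], [-0.001, 0.001, -1.0]]
ft_force: [0.3, -0.2, -1.1]
gripper_width: 0.653
```

```bash
python3 plan.py 597 275 24 85
python3 - <<'E'
from rig import *
from rect import *
c=snapshot("wrist");cv2.imwrite("pics/w7.png",c["image"][:,:,::-1])
E
```

```text
t 22.70 pos [596.  274.7  49.3] jaw 85.0 z [ 0.001 -0.001 -1.   ] F [ 0.3 -0.2 -1.1] w 61.4
xyz [ 0.4  0.9 25.3] twist [ 0.1  0.  -0. ] q [ -8.  51. -35.  92.  36.  48.  28.]
```

View pics/w7.png

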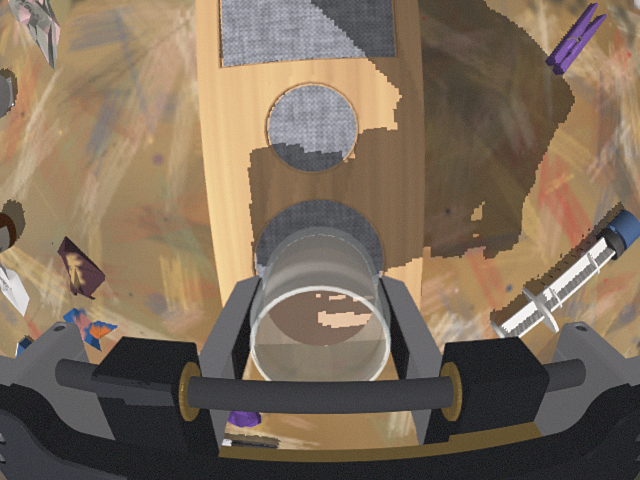

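The glass jar (320,320) is held upright above the large recess. I lower it to the floor and release; body clearance is fine.

Emit:
{"name": "apply_moves", "arguments": {"commands": [{"xyz": [0.4,1,10],"twist": [0,0,0],"grip": 50},{"xyz": [0.4,1,20],"twist": [0,0,0],"grip": 50},{"xyz": [0.4,1,25],"twist": [0,0,0],"grip": 50},{"xyz": [0.4,1,25.5],"twist": [0,0,0],"grip": 50},{"xyz": [0.4,1,25.5],"twist": [0,0,0],"grip": 50},{"xyz": [0.4,1,25.5],"twist": [0,0,0],"grip": 50},{"xyz": [0.4,1,25.5],"twist": [0,0,0],"grip": 50},{"xyz": [0.4,1,25.5],"twist": [0,0,0],"grip": 50}]}}

```text
time: 23.75
position: [596.1, 274.3, 23.7]
tcp_rot: [[0.088, 0.996, -0.0], [0.996, -0.088, -0.003], [-0.003, -0.0, -1.0]]
ft_force: [-2.6, -2.6, 6.3]
gripper_width: 0.651
```

Emit:
{"name": "apply_moves", "arguments": {"commands": [{"xyz": [0,0,0],"twist": [0,0,0],"grip": 70},{"xyz": [0,0,0],"twist": [0,0,0],"grip": 80},{"xyz": [0,0,0],"twist": [0,0,0],"grip": 88},{"xyz": [0,0,0],"twist": [0,0,0],"grip": 88},{"xyz": [0,0,-30],"twist": [0,0,0],"grip": 88},{"xyz": [0,0,-70],"twist": [0,0,0],"grip": 88},{"xyz": [0,0,-110],"twist": [0,0,0],"grip": 88},{"xyz": [0,0,-130],"twist": [0,0,0],"grip": 70}]}}

```text
time: 24.75
position: [597.5, 275.7, 155.5]
tcp_rot: [[0.088, 0.996, 0.003], [0.996, -0.088, 0.001], [0.001, 0.003, -1.0]]
ft_force: [-1.4, 0.3, -0.1]
gripper_width: 0.866
```

```bash
python3 plan.py 552.5 10 150 90
```

```text
t 24.75 pos [597.5 275.7 155.5] jaw 85.0 z [ 0.003  0.001 -1.   ] F [-1.4  0.3 -0.1] w 81.4
xyz [-268.6  -21.6    5.2] twist [ 0.2 -0.  -5. ] q [ -6.  44. -39.  88.  31.  59.  32.]
```

Emit:
{"name": "apply_moves", "arguments": {"commands": [{"xyz": [-48,-4,1],"twist": [0,0,-1],"grip": 64},{"xyz": [-96,-8,2],"twist": [0,0,-2],"grip": 64},{"xyz": [-144,-12,3],"twist": [0,0,-3],"grip": 64},{"xyz": [-192,-16,4],"twist": [0,0,-4],"grip": 64},{"xyz": [-240,-20,5],"twist": [0,0,-5],"grip": 64},{"xyz": [-268.6,-21.6,5],"twist": [0,0,-5],"grip": 64},{"xyz": [-268.6,-21.6,25],"twist": [0,0,-5],"grip": 64},{"xyz": [-268.6,-21.6,45],"twist": [0,0,-5],"grip": 64}]}}

```text
time: 25.75
position: [551.4, 8.3, 107.6]
tcp_rot: [[0.002, 1.0, 0.0], [1.0, -0.002, -0.001], [-0.001, 0.0, -1.0]]
ft_force: [0.4, -0.1, -0.1]
gripper_width: 0.678
```

Emit:
{"name": "apply_moves", "arguments": {"commands": [{"xyz": [0,0,0],"twist": [0,0,0],"grip": 64},{"xyz": [0,0,0],"twist": [0,0,0],"grip": 64},{"xyz": [0,0,0],"twist": [0,0,0],"grip": 64},{"xyz": [0,0,0],"twist": [0,0,0],"grip": 64},{"xyz": [0,0,0],"twist": [0,0,0],"grip": 64},{"xyz": [0,0,0],"twist": [0,0,0],"grip": 64},{"xyz": [0,0,0],"twist": [0,0,0],"grip": 64},{"xyz": [0,0,0],"twist": [0,0,0],"grip": 64}]}}

```text
time: 26.75
position: [551.7, 9.3, 108.5]
tcp_rot: [[0.0, 1.0, 0.001], [1.0, -0.0, -0.001], [-0.001, 0.001, -1.0]]
ft_force: [0.2, 0.4, 1.2]
gripper_width: 0.683
```

```bash
python3 plan.py 552.6 10 11 90
python3 - <<'E'
from rig import *
from rect import *
c=snapshot("wrist");cv2.imwrite("pics/w8.png",c["image"][:,:,::-1])
c=snapshot("top");cv2.imwrite("pics/t8.png",cv2.resize(c["image"][190:350,130:290,::-1],None,fx=3.5,fy=3.5))
W=world(c);m=(W[...,0]>550)&(W[...,0]<645)&(W[...,1]>225)&(W[...,1]<325)&(W[...,2]>70)&(W[...,2]<95);p=W[m]
print(len(p),cv2.minAreaRect(p[:,:2].astype(np.float32)),np.percentile(p[:,2],90))
E
```

```text
t 26.75 pos [551.7   9.3 108.5] jaw 90.0 z [ 0.001 -0.001 -1.   ] F [0.2 0.4 1.2] w 64.2
xyz [ 0.8  0.8 97.5] twist [ 0.   0.1 -0. ] q [ 21.  41. -40. 107.  36.  45.  52.]
194 ((594.6025390625, 274.30194091796875), (56.303768157958984, 54.45499038696289), 44.54216766357422) 82.69738452575028
```

View pics/w8.png

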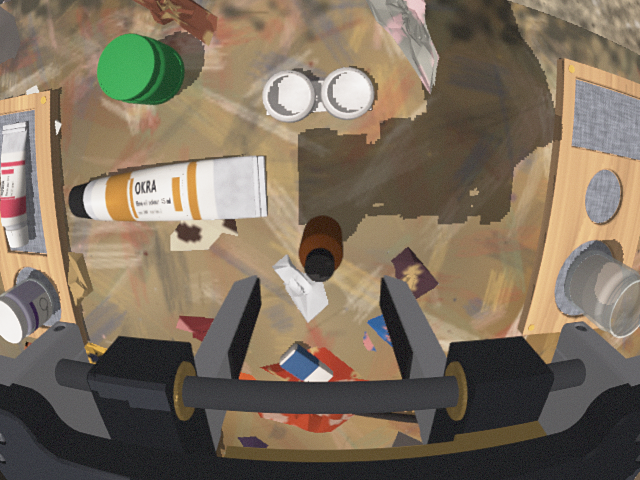

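View pics/t8.png

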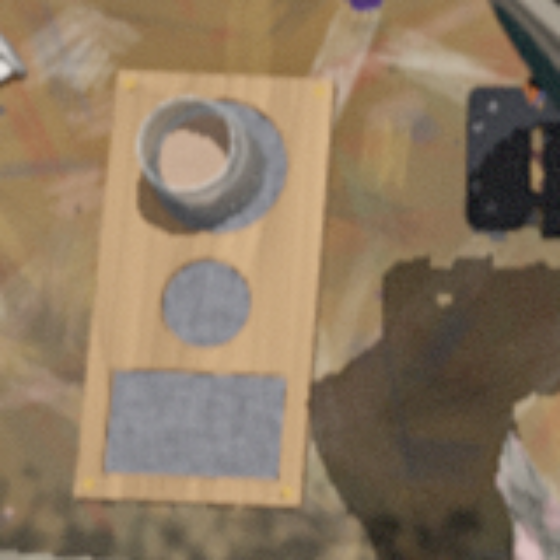

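The glass jar stands in its recess, measured (594.6,274.3) against a recess centre of (596.5,275). In the wrist view the bottle (320,250) is centred between the fingers.

Emit:
{"name": "apply_moves", "arguments": {"commands": [{"xyz": [0.8,0.8,30],"twist": [0,0,0],"grip": 64},{"xyz": [0.8,0.8,60],"twist": [0,0,0],"grip": 64},{"xyz": [0.8,0.8,90],"twist": [0,0,0],"grip": 64},{"xyz": [0.8,0.8,97],"twist": [0,0,0],"grip": 64},{"xyz": [0.8,0.8,97],"twist": [0,0,0],"grip": 20},{"xyz": [0.8,0.8,97],"twist": [0,0,0],"grip": 20},{"xyz": [0.8,0.8,97],"twist": [0,0,0],"grip": 20},{"xyz": [0.8,0.8,97],"twist": [0,0,0],"grip": 20}], "force": 20}}

```text
time: 27.85
position: [553.1, 9.9, 12.2]
tcp_rot: [[0.001, 1.0, 0.002], [1.0, -0.001, -0.001], [-0.001, 0.002, -1.0]]
ft_force: [0.2, -0.7, 2.8]
gripper_width: 0.32
```

```bash
python3 plan.py 512 278.2 110 87.8
```

```text
t 27.85 pos [553.1   9.9  12.2] jaw 90.0 z [ 0.002 -0.001 -1.   ] F [ 0.2 -0.7  2.8] w 30.1
xyz [268.2 -41.  -98.2] twist [0.1 0.1 2.2] q [ 16.  48. -32. 110.  45.  35.  45.]
```

Emit:
{"name": "apply_moves", "arguments": {"commands": [{"xyz": [0,0,-40],"twist": [0,0,0],"grip": 20},{"xyz": [0,0,-80],"twist": [0,0,0],"grip": 20},{"xyz": [48,-10,-100],"twist": [0,0,0.5],"grip": 20},{"xyz": [102,-18,-100],"twist": [0,0,1],"grip": 20},{"xyz": [156,-26,-100],"twist": [0,0,1.5],"grip": 20},{"xyz": [210,-34,-100],"twist": [0,0,2],"grip": 20},{"xyz": [250,-40,-100],"twist": [0,0,2.2],"grip": 20},{"xyz": [268,-41,-100],"twist": [0,0,2.2],"grip": 20}]}}

```text
time: 28.85
position: [510.6, 280.8, 111.6]
tcp_rot: [[0.035, 0.999, 0.001], [0.999, -0.035, 0.0], [0.0, 0.001, -1.0]]
ft_force: [-0.3, -0.7, -1.2]
gripper_width: 0.326
```

Emit:
{"name": "apply_moves", "arguments": {"commands": [{"xyz": [0,0,0],"twist": [0,0,0],"grip": 20},{"xyz": [0,0,0],"twist": [0,0,0],"grip": 20},{"xyz": [0,0,30],"twist": [0,0,0],"grip": 20},{"xyz": [0,0,60],"twist": [0,0,0],"grip": 20},{"xyz": [0,0,60],"twist": [0,0,0],"grip": 20},{"xyz": [0,0,60],"twist": [0,0,0],"grip": 20},{"xyz": [0,0,60],"twist": [0,0,0],"grip": 20},{"xyz": [0,0,60],"twist": [0,0,0],"grip": 20}]}}

```text
time: 29.85
position: [512.3, 278.2, 52.2]
tcp_rot: [[0.039, 0.999, 0.002], [0.999, -0.039, -0.0], [-0.0, 0.002, -1.0]]
ft_force: [-0.4, 0.1, -0.7]
gripper_width: 0.326
```

```bash
python3 plan.py 512.4 278.2 19.3 87.8
python3 - <<'E'
from rig import *
from rect import *
c=snapshot("wrist");cv2.imwrite("pics/w9.png",c["image"][:,:,::-1])
E
```

```text
t 29.85 pos [512.3 278.2  52.2] jaw 87.8 z [ 0.002 -0.    -1.   ] F [-0.4  0.1 -0.7] w 30.6
xyz [ 0.   0.  32.9] twist [ 0.1  0.  -0. ] q [-10.  46. -34. 105.  38.  41.  22.]
```

View pics/w9.png

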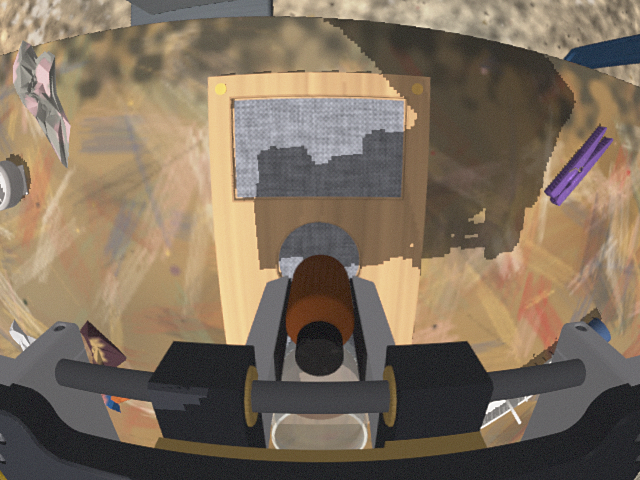

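Emit:
{"name": "apply_moves", "arguments": {"commands": [{"xyz": [0,0,12],"twist": [0,0,0],"grip": 20},{"xyz": [0,0,25],"twist": [0,0,0],"grip": 20},{"xyz": [0,0,32],"twist": [0,0,0],"grip": 20},{"xyz": [0,0,33],"twist": [0,0,0],"grip": 20},{"xyz": [0,0,33],"twist": [0,0,0],"grip": 20},{"xyz": [0,0,33],"twist": [0,0,0],"grip": 20},{"xyz": [0,0,33],"twist": [0,0,0],"grip": 20},{"xyz": [0,0,33],"twist": [0,0,0],"grip": 20}]}}

```text
time: 30.9
position: [511.4, 277.5, 18.3]
tcp_rot: [[0.039, 0.999, 0.0], [0.999, -0.039, -0.002], [-0.002, 0.0, -1.0]]
ft_force: [-1.1, -1.5, 5.4]
gripper_width: 0.317
```

Emit:
{"name": "apply_moves", "arguments": {"commands": [{"xyz": [0,0,0],"twist": [0,0,0],"grip": 38},{"xyz": [0,0,0],"twist": [0,0,0],"grip": 48},{"xyz": [0,0,0],"twist": [0,0,0],"grip": 58},{"xyz": [0,0,0],"twist": [0,0,0],"grip": 58},{"xyz": [0,0,-30],"twist": [0,0,0],"grip": 58},{"xyz": [0,0,-70],"twist": [0,0,0],"grip": 58},{"xyz": [0,0,-110],"twist": [0,0,0],"grip": 58},{"xyz": [0,0,-110],"twist": [0,0,0],"grip": 58}]}}

```text
time: 31.9
position: [513.3, 279.6, 131.2]
tcp_rot: [[0.039, 0.999, 0.006], [0.999, -0.039, 0.002], [0.003, 0.006, -1.0]]
ft_force: [0.3, -0.5, -0.2]
gripper_width: 0.616
```

```bash
python3 plan.py 443 8.3 130 0
```

```text
t 31.90 pos [513.3 279.6 131.2] jaw 87.8 z [ 0.006  0.002 -1.   ] F [ 0.3 -0.5 -0.2] w 57.9
xyz [-2.739e+02 -5.970e+01  2.000e-01] twist [ 0.1 -0.4 87.8] q [ -7.  41. -39. 102.  33.  49.  26.]
```

Emit:
{"name": "apply_moves", "arguments": {"commands": [{"xyz": [-34,-8,0],"twist": [0,0,10.5],"grip": 60},{"xyz": [-68,-15,0],"twist": [0,0,21],"grip": 60},{"xyz": [-102,-22,0],"twist": [0,0,31.5],"grip": 60},{"xyz": [-136,-30,0],"twist": [0,0,42],"grip": 60},{"xyz": [-170,-37,0],"twist": [0,0,52.5],"grip": 60},{"xyz": [-204,-45,0],"twist": [0,0,63],"grip": 60},{"xyz": [-240,-53,0],"twist": [0,0,73.5],"grip": 60},{"xyz": [-274,-60,0],"twist": [0,0,84],"grip": 60}]}}

```text
time: 32.9
position: [439.9, 5.2, 127.8]
tcp_rot: [[0.998, 0.06, -0.001], [0.06, -0.998, -0.001], [-0.001, 0.001, -1.0]]
ft_force: [0.6, 0.1, 0.2]
gripper_width: 0.636
```

Emit:
{"name": "apply_moves", "arguments": {"commands": [{"xyz": [0,0,0],"twist": [0,0,1.3],"grip": 60},{"xyz": [0,0,20],"twist": [0,0,1.3],"grip": 60},{"xyz": [0,0,50],"twist": [0,0,1.3],"grip": 60},{"xyz": [0,0,70],"twist": [0,0,1.3],"grip": 60},{"xyz": [0,0,70],"twist": [0,0,1.3],"grip": 60},{"xyz": [0,0,70],"twist": [0,0,1.3],"grip": 60},{"xyz": [0,0,70],"twist": [0,0,1.3],"grip": 60},{"xyz": [0,0,70],"twist": [0,0,1.3],"grip": 60}]}}

```text
time: 33.9
position: [441.6, 6.6, 59.1]
tcp_rot: [[0.999, 0.043, 0.002], [0.043, -0.999, -0.001], [0.002, 0.001, -1.0]]
ft_force: [0.2, 0.5, -0.1]
gripper_width: 0.638
```

```bash
python3 plan.py 443 8.3 5.5 2.5
python3 - <<'E'
from rig import *
from rect import *
c=snapshot("wrist");cv2.imwrite("pics/w10.png",c["image"][:,:,::-1])
c=snapshot("top");W=world(c);m=(W[...,0]>490)&(W[...,0]<535)&(W[...,1]>250)&(W[...,1]<310)&(W[...,2]>72)&(W[...,2]<95);p=W[m]
print(len(p),cv2.minAreaRect(p[:,:2].astype(np.float32)),np.percentile(p[:,2],90))
E
```

```text
t 33.90 pos [441.6   6.6  59.1] jaw 2.5 z [ 0.002 -0.001 -1.   ] F [ 0.2  0.5 -0.1] w 60.0
xyz [ 1.4 -1.7 53.6] twist [ 0.1 -0.1 -0. ] q [  4.  35. -12. 126.  20.  20. -22.]
82 ((511.1866760253906, 274.6746826171875), (17.456087112426758, 17.702648162841797), 89.79106140136719) 82.42314458441331
```

View pics/w10.png

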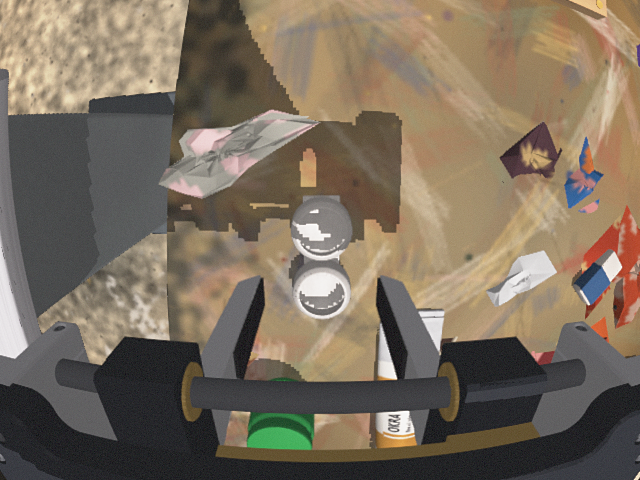

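The bottle is at (511.2,274.7), within tolerance. The dipper (320,258) is aligned and centred between the fingers.

Emit:
{"name": "apply_moves", "arguments": {"commands": [{"xyz": [1.4,-1.7,20],"twist": [0,0,0],"grip": 60},{"xyz": [1.4,-1.7,40],"twist": [0,0,0],"grip": 60},{"xyz": [1.4,-1.7,53.5],"twist": [0,0,0],"grip": 60},{"xyz": [1.4,-1.7,53.5],"twist": [0,0,0],"grip": 60},{"xyz": [1.4,-1.7,53.5],"twist": [0,0,0],"grip": 20},{"xyz": [1.4,-1.7,53.5],"twist": [0,0,0],"grip": 20},{"xyz": [1.4,-1.7,53.5],"twist": [0,0,0],"grip": 20},{"xyz": [1.4,-1.7,53.5],"twist": [0,0,0],"grip": 20}], "force": 20}}

```text
time: 35.0
position: [442.6, 8.2, 5.3]
tcp_rot: [[0.999, 0.043, 0.001], [0.043, -0.999, -0.001], [0.001, 0.001, -1.0]]
ft_force: [-0.1, -0.6, 2.4]
gripper_width: 0.283
```

```bash
python3 plan.py 440.6 281.1 100 -2.2
```

```text
t 35.00 pos [442.6   8.2   5.3] jaw 2.5 z [ 0.001 -0.001 -1.   ] F [-0.1 -0.6  2.4] w 26.6
xyz [   9.9 -272.7  -95.1] twist [ 0.1 -0.1  4.7] q [  3.  42. -11. 128.  33.  13. -35.]
```

Emit:
{"name": "apply_moves", "arguments": {"commands": [{"xyz": [0,0,-30],"twist": [0,0,0],"grip": 20},{"xyz": [0,0,-65],"twist": [0,0,0],"grip": 20},{"xyz": [2,-35,-95],"twist": [0,0,1],"grip": 20},{"xyz": [4,-88,-95],"twist": [0,0,2],"grip": 20},{"xyz": [6,-141,-95],"twist": [0,0,3],"grip": 20},{"xyz": [8,-194,-95],"twist": [0,0,4],"grip": 20},{"xyz": [10,-240,-95],"twist": [0,0,4.7],"grip": 20},{"xyz": [10,-272,-95],"twist": [0,0,4.7],"grip": 20}]}}

```text
time: 36.0
position: [440.1, 283.2, 99.7]
tcp_rot: [[0.999, -0.037, 0.001], [-0.037, -0.999, -0.0], [0.001, -0.0, -1.0]]
ft_force: [1.0, 0.6, -0.7]
gripper_width: 0.278
```

Emit:
{"name": "apply_moves", "arguments": {"commands": [{"xyz": [0,0,0],"twist": [0,0,0],"grip": 20},{"xyz": [0,0,0],"twist": [0,0,0],"grip": 20},{"xyz": [0,0,30],"twist": [0,0,0],"grip": 20},{"xyz": [0,0,55],"twist": [0,0,0],"grip": 20},{"xyz": [0,0,55],"twist": [0,0,0],"grip": 20},{"xyz": [0,0,55],"twist": [0,0,0],"grip": 20},{"xyz": [0,0,55],"twist": [0,0,0],"grip": 20},{"xyz": [0,0,55],"twist": [0,0,0],"grip": 20}]}}

```text
time: 37.0
position: [441.2, 280.6, 45.5]
tcp_rot: [[0.999, -0.039, 0.002], [-0.039, -0.999, -0.0], [0.002, 0.0, -1.0]]
ft_force: [0.0, -0.4, -1.1]
gripper_width: 0.275
```

```bash
python3 plan.py 440.8 281.1 12.8 -2.2
python3 - <<'E'
from rig import *
from rect import *
c=snapshot("wrist");cv2.imwrite("pics/w11.png",c["image"][:,:,::-1])
E
```

```text
t 37.00 pos [441.2 280.6  45.5] jaw -2.2 z [ 0.002 -0.    -1.   ] F [ 0.  -0.4 -1.1] w 25.8
xyz [-0.5 -0.5 32.7] twist [ 0.  -0.1 -0. ] q [-25.  40. -16. 115.  23.  28. -60.]
```

View pics/w11.png

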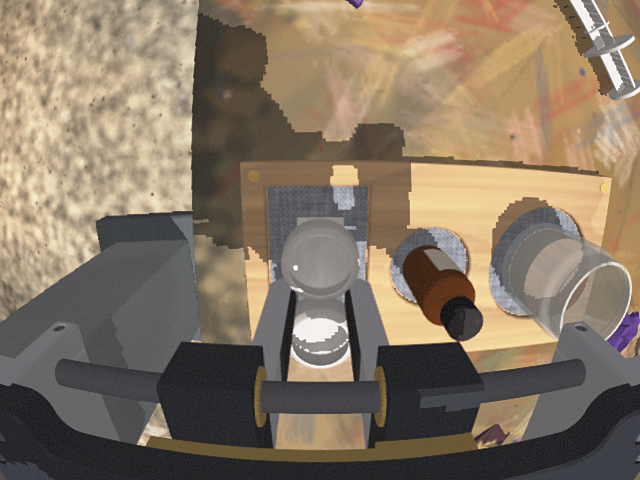

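Emit:
{"name": "apply_moves", "arguments": {"commands": [{"xyz": [-0.5,-0.5,12],"twist": [0,0,0],"grip": 20},{"xyz": [-0.5,-0.5,24],"twist": [0,0,0],"grip": 20},{"xyz": [-0.5,-0.5,31],"twist": [0,0,0],"grip": 20},{"xyz": [-0.5,-0.5,32.7],"twist": [0,0,0],"grip": 20},{"xyz": [-0.5,-0.5,32.7],"twist": [0,0,0],"grip": 20},{"xyz": [-0.5,-0.5,32.7],"twist": [0,0,0],"grip": 20},{"xyz": [-0.5,-0.5,32.7],"twist": [0,0,0],"grip": 20},{"xyz": [-0.5,-0.5,32.7],"twist": [0,0,0],"grip": 20}]}}

```text
time: 38.05
position: [440.2, 280.9, 11.8]
tcp_rot: [[0.999, -0.039, 0.001], [-0.039, -0.999, -0.001], [0.001, 0.001, -1.0]]
ft_force: [-0.2, -1.5, 2.4]
gripper_width: 0.276
```

```bash
python3 plan.py 440.8 281.1 12.8 -2.2
python3 - <<'E'
from rig import *
from rect import *
c=snapshot("wrist");cv2.imwrite("pics/w12.png",c["image"][:,:,::-1])
c=snapshot("scene");cv2.imwrite("pics/s12.png",cv2.resize(c["image"][240:400,150:350,::-1],None,fx=3.5,fy=3.5))
E
```

```text
t 38.05 pos [440.2 280.9  11.8] jaw -2.2 z [ 0.001 -0.001 -1.   ] F [-0.2 -1.5  2.4] w 26.0
xyz [ 0.6 -0.2 -1. ] twist [ 0.1 -0.  -0. ] q [-26.  44. -14. 115.  25.  24. -62.]
```

View pics/w12.png

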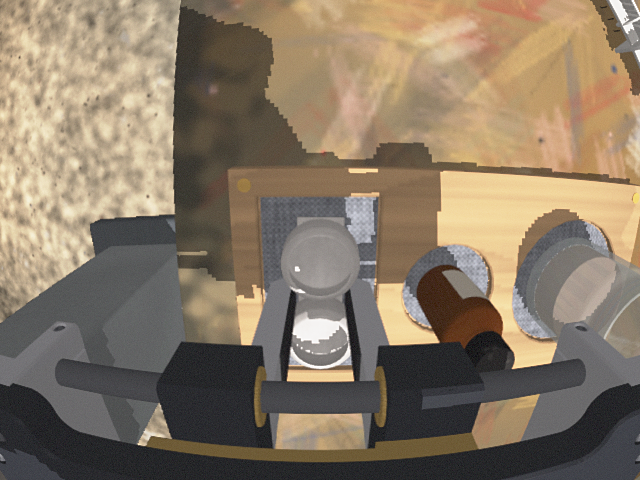

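View pics/s12.png

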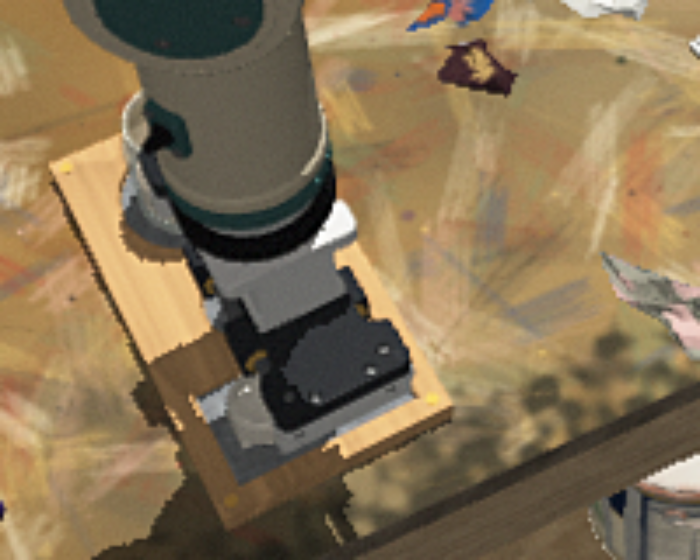

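Emit:
{"name": "apply_moves", "arguments": {"commands": [{"xyz": [0,0,0],"twist": [0,0,0],"grip": 30},{"xyz": [0,0,0],"twist": [0,0,0],"grip": 33},{"xyz": [0,0,0],"twist": [0,0,0],"grip": 34},{"xyz": [0,0,-2],"twist": [0,0,0],"grip": 36},{"xyz": [0,0,-6],"twist": [0,0,0],"grip": 42},{"xyz": [0,0,-30],"twist": [0,0,0],"grip": 46},{"xyz": [0,0,-70],"twist": [0,0,0],"grip": 46},{"xyz": [0,0,-120],"twist": [0,0,0],"grip": 46}]}}

```text
time: 39.15
position: [439.5, 280.7, 132.9]
tcp_rot: [[0.999, -0.039, -0.001], [-0.039, -0.999, -0.002], [-0.001, 0.002, -1.0]]
ft_force: [0.9, 0.1, -0.0]
gripper_width: 0.488
```

```bash
python3 plan.py 440 0 250 0
```

```text
t 39.15 pos [439.5 280.7 132.9] jaw -2.2 z [-0.001 -0.002 -1.   ] F [ 0.9  0.1 -0. ] w 45.8
xyz [  11.2  280.7 -116.6] twist [ 0.1  0.  -2.2] q [-21.  33. -22. 111.  18.  40. -56.]
```

Move the arm away to look.

Emit:
{"name": "apply_moves", "arguments": {"commands": [{"xyz": [1,30,-40],"twist": [0,0,0],"grip": 46},{"xyz": [3,70,-80],"twist": [0,0,0],"grip": 46},{"xyz": [5,120,-110],"twist": [0,0,0],"grip": 46},{"xyz": [7,170,-116],"twist": [0,0,0],"grip": 46},{"xyz": [9,220,-116],"twist": [0,0,0],"grip": 46},{"xyz": [11,270,-116],"twist": [0,0,0],"grip": 46},{"xyz": [11,281,-116],"twist": [0,0,0],"grip": 46},{"xyz": [11,281,-116],"twist": [0,0,0],"grip": 46}]}}

```text
time: 40.15
position: [440.1, -0.1, 248.5]
tcp_rot: [[0.999, -0.04, 0.001], [-0.04, -0.999, -0.001], [0.001, 0.001, -1.0]]
ft_force: [-0.2, 0.3, 0.2]
gripper_width: 0.488
```

Run:
```python
from rig import *
from rect import *
c=snapshot("top");cv2.imwrite("pics/t13.png",c["image"][:,:,::-1]);W=world(c)
cv2.imwrite("pics/t13c.png",cv2.resize(c["image"][190:350,130:290,::-1],None,fx=3.5,fy=3.5,interpolation=cv2.INTER_CUBIC))
def f(n,x0,x1,y0,y1,z0,z1):
    m=(W[...,0]>x0)&(W[...,0]<x1)&(W[...,1]>y0)&(W[...,1]<y1)&(W[...,2]>z0)&(W[...,2]<z1);p=W[m]
    if len(p):print(n,len(p),cv2.minAreaRect(p[:,:2].astype(np.float32)),np.percentile(p[:,2],[50,98]).round(1))
f("jar",550,645,225,325,70,95);f("bottle",490,535,250,310,70,95)
f("dip",412,470,232,332,17,45)
p=W[(W[...,0]>412)&(W[...,0]<470)&(W[...,1]>232)&(W[...,1]<332)&(W[...,2]>25)]
for s in(1,-1):
    q=p[(p[:,1]-281)*s>5];print("cup",s,len(q),np.median(q,0).round(1),np.percentile(q[:,2],[20,80,95]).round(1))
f("lid",580,660,-330,-250,52,80);f("tube",415,580,-312,-258,16,60)
f("eraser",640,720,-50,30,5,25);f("long",480,560,-220,-20,8,50)
s=snapshot("scene");cv2.imwrite("pics/s13.png",cv2.resize(s["image"][240:400,150:350,::-1],None,fx=3.5,fy=3.5,interpolation=cv2.INTER_CUBIC))
```

```text
jar 198 ((594.8389892578125, 275.1026611328125), (56.33574676513672, 54.88237380981445), 67.90633392333984) [79.1 83.6]
bottle 88 ((511.1443786621094, 274.98333740234375), (17.503095626831055, 18.350343704223633), 84.68850708007812) [79.8 83.9]
dip 274 ((441.3063049316406, 281.7406005859375), (79.88121032714844, 36.5788688659668), 89.64202880859375) [27.8 32. ]
cup 1 97 [442.9 300.6  28.8] [26.9 30.  31.9]
cup -1 97 [441.1 254.9  28.8] [27.2 30.7 31.6]
lid 446 ((619.684814453125, -289.71435546875), (46.867393493652344, 46.546409606933594), 29.986154556274414) [65.  68.5]
tube 676 ((495.8738708496094, -283.6441650390625), (33.82242965698242, 158.51783752441406), 86.9719009399414) [25.4 35.4]
eraser 483 ((680.2266845703125, -3.9751205444335938), (79.46084594726562, 67.8553466796875), 0.06480014324188232) [11.3 16.7]
long 153 ((518.68212890625, -188.13278198242188), (32.44687271118164, 25.566675186157227), 8.882164001464844) [29.9 36.1]
```

View pics/t13.png

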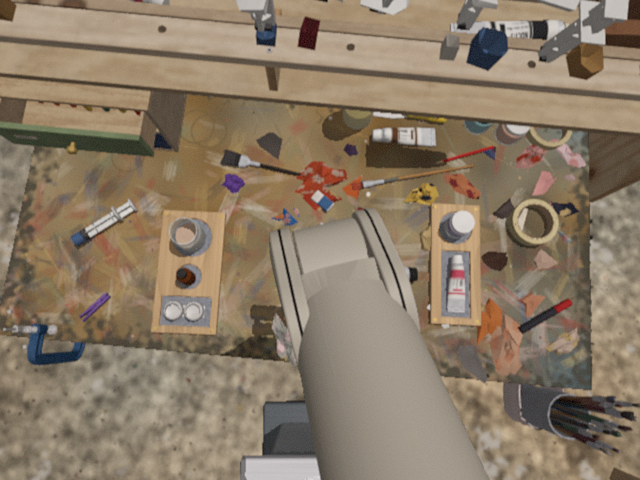

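View pics/t13c.png

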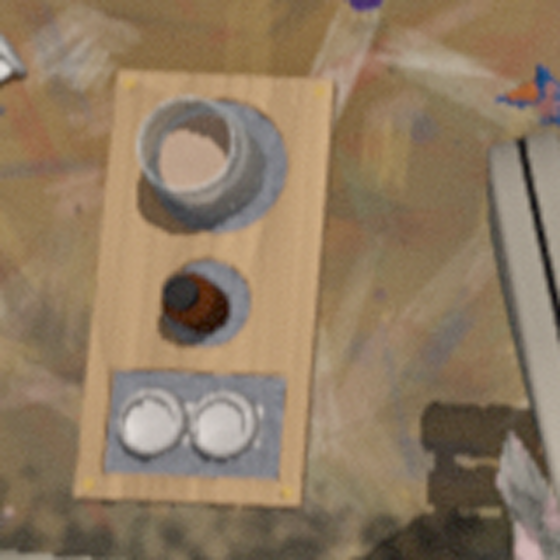

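View pics/s13.png

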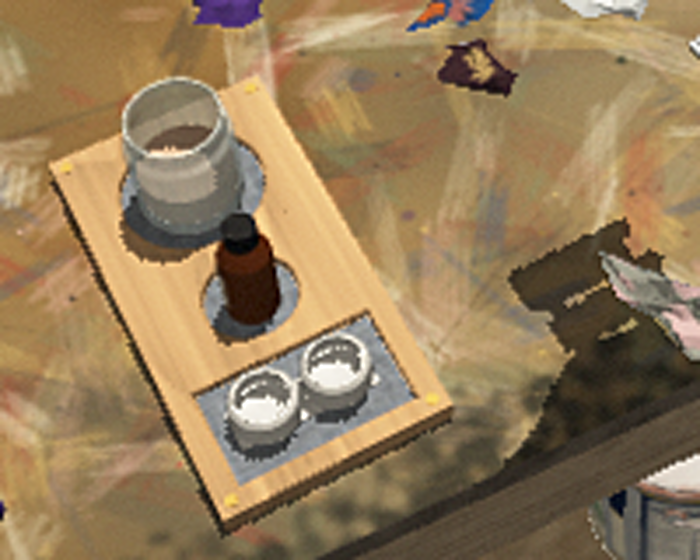

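Everything is seated. The dipper (185,312) is flat in its recess, with both cup rims at about the same height. The eraser (322,200) and the visible cap of the long tube are unchanged.

```bash
python3 -c "
from rig import *
s=get_state();print(s['time'],s['ft_force'],abs(s['joint_vel']).max());print(close_job())"
```

```text
40.25 [-0.9099164  -0.61578522 -0.01710445] 0.8739463250568528
the job is handed in; nothing more can be done
None
```

Both kits are made up and I handed the job in at 40.3 s of the 120 s limit; it reports no verdict.

I picked the white-lidded jar rather than the green look-alike, and the pink 118 mm tube rather than the ochre one. The last top-camera check, against recess centres I measured from the first picture:

| Item | Measured (x, y) mm | Recess centre (x, y) mm |
|---|---|---|
| Glass jar | 594.8, 275.1 | 596.5, 275.0 |
| Small bottle | 511.1, 275.0 | 512.2, 278.2 |
| Twin dipper | 441.3, 281.7 | 440.6, 281.1 |
| Lidded jar | 619.7, -289.7 | 619.8, -290.5 |
| Short tube | centred by eye | 498.9, -284.9 |

- **Seating:** The jar, bottle and lid tops read at the expected 65–81 mm heights. Both dipper cups read level with each other, so it lies flat. The arm was clear of everything at the end.
- **Short tube:** The automatic fit took in the board rim and gave a box far longer than the tube. I judged the tube from the picture instead, where it shows lying centred in its recess.
- **Eraser and long tube:** Their depth fits were spoiled too, by paint scraps beside the eraser and by the arm hiding most of the long tube. The picture shows the eraser where it was. Only the long tube's cap end was visible at the end, and it looked unmoved.

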